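# Load a bottle in the filler's slide and index it under the nozzle

## Task

Stand the empty open bottle down in the cup of the filler's bottle slide. Then pull up the spring plunger knob, slide the shuttle with the bottle along to the next hole so that the bottle is under the nozzle, and let the pin drop fully home in that hole. Keep the bottle upright, leave the filled bottles and the cap tub alone, and finish still gripping the knob with the pin home, holding the shuttle steady for the filling stroke.

Things in the scene. Friction and masses are not known exactly. Their poses are not given: they have to be found in the camera images.
- bottle: the empty clear glass bottle with an open neck and no cap (all the others are capped); loose, standing on the bench; round body 40 mm across up to 66 mm, then a shoulder up to 79 mm and a neck 21 mm across, 96 mm tall in all, about 75 g. Origin: centre of its underside, z up
- filler: the fixed machine: a low aluminium bottle slide, base plate 150 x 400 mm, running up to the front of a dark grey piston filler. Origin: on the bench straight under the cup's centre in the loading position (the start). Its y axis points along the slide to the filler, x across it, z up. The slide's end block is at y = 155 mm, the filler's foot begins at 175 mm, its column (with hopper) at 225 mm
- shuttle (a joint): travel of the aluminium carriage along the filler's y, towards the filler positive, m: 0 = loading position (the start, pin locked in the middle hole); +0.110 = filling position, pin at the next hole, cup under the nozzle; -0.110 = rear hole. Stops at -0.115 and +0.122. Slides with 1 to 2 N of drag once the pin is out; 1.5 mm of play either way while it is in
- cup_floor (a point): centre of the inner floor of the white plastic cup on the carriage, 58 mm above the bench; it moves with the shuttle. The cup's bore is 44 mm across, flared to 50 mm at the mouth, 22 mm deep (rim 80 mm above the bench, 62 mm across outside)
- plunger (a joint): lift of the spring-loaded lock plunger, m: 0 = pin fully home, 12 mm deep in the hole; above 0.012 = pin clear of the bar (it rests at 0.012 on the bar between holes); stops at 0.018. The spring pulls it down with 6 N at 0, about 10 N at 0.015, and drives it home when let go over a hole. Pin 8 mm thick, round tip
- knob: black ribbed knob on the plunger, an upright cylinder 26 mm across, 30 mm tall (the middle 22 mm straight). Origin at its middle, 90 mm above the bench with the pin home; rises with the plunger and travels with the shuttle. It is 55 mm to the -x side and 85 mm to the -y side of the cup's centre in the filler's axes. Below it: a steel sleeve 22 mm across up to 72 mm, the bracket plate up to 54 mm
- nozzle (a point): the tip of the filler's vertical steel nozzle, a 12 mm tube, 164 mm above the bench: straight above the filling position; 10 mm above the mouth of a bottle that stands in the cup. The tube runs up to a wider head at about 300 mm
- filled_a: bystander: bottle of the same shape, filled with dried petals, with a black screw cap (99 mm tall); origin at the centre of its underside
- filled_b: bystander: another filled bottle with a black screw cap; origin at the centre of its underside
- cap_tub: bystander: open white tub of screw caps, 110 x 85 x 45 mm; origin at the centre of its underside
- fill_hole (a point): mouth of the next index hole, the filling position's, in the top face of the drilled index bar (28 mm wide) that runs along the -x side of the slide, 38 mm above the bench. Holes are 11 mm wide, through the bar, 110 mm apart; at the start the pin is in the one before it, 110 mm back along the filler's y

How it is judged:
By the outcome, as a careful person would: the job done as asked, in the order asked, and still so for the second after the job is handed in, while the arm keeps its last pose, push and grip.
It also fails if it takes over 54 s, if anything falls off the work surface, if the arm or the gripper's body presses on something with over 40 N, if the wrist force passes 120 N, or if a joint passes its speed limit or range.

## Robot

A 6-joint arm with a two-finger parallel gripper is mounted at the origin on the work surface. World frame = base frame: x ahead of the robot, y to its left, z up, the work surface at z = 0. Lengths are in mm, angles in rad, forces in N, time in s.
With the tool pointing down it reaches from about 350 to 975 mm from the base axis. Payload 7.1 kg.
Tool frame: the origin (TCP) lies between the finger pads; the fingertips stand 14 mm ahead of it and the grasp point (between the pads) lies 5 mm behind it; z points along the fingers, y is the direction in which the jaws open and shut (so a half turn about z gives the same grasp; the last joint's range is limited). The gripper opens to 88 mm and grips with 3 to 60 N. Pads are 20 mm wide; open, the fingers measure 115 mm over their backs; the gripper's body (75 mm by 178 mm) begins 61 mm behind the grasp point.
Start: joints at [1.16, 0.423, 1.63, -0, 1.089, -0.019], TCP at [238.626, 577.635, 236.675] pointing down, gripper open.
Joint ranges: [-3, 3], [-0.9, 2.11], [0.09, 2.58], [-1.31, 4.45], [0.11, 2.69], [-2.54, 2.54]. Speed limits (rad/s): [2.39, 2.39, 3.01, 3.14, 3.14, 3.14].

## Interface

Orientations are given as a rotation vector (axis times angle).
In Python, from workcell import get_obs, get_image, calibration, close_job, regions_of, place_of gives the robot as it stands.
- The arm moves only by the tool move_arm, never from a script. Its argument "deltas" is a list of rows, each a list of 5 numbers: the closure in counts, from 0 (fully open) to 255 (shut), then the shift along the tool's x, y, z in m, then the turn about the tool's z in rad. In form: [[grip, x, y, z, roll], ...]. A call has 1 to 5 rows; each row is the pose to reach, as a shift and turn from the pose commanded when the call began, along the tool's axes at that moment; what a row does not reach only later rows make up. A row lasts 1/12 s, in which the tool goes at most 41.7 mm and 7.16 degrees, less where a joint would pass 70% of its speed; a pose out of reach is approached as far as the arm can. A call with a gripper value outside its range is refused whole. The fingers move at their own pace and stop on an object; the grip force is fixed at half the most. Time passes only in rows, so rows that repeat a pose let the fingers close. It gives the time, the measured TCP pose, the force and the opening at its end, in the units of the state.
- get_obs(): the state, without advancing time (a new reading comes with each control period).
- get_image(name): name is "scene" or "top"; returns the picture (420x560x3 uint8, blue, green, red); there is no depth.
- calibration(name): a dict with "intrinsics" (3x3 intrinsics, pixels), "world_to_cam" (4x4, takes a point from world to camera coordinates). Camera axes: x right, y down, z forward; pixel columns grow to the right and rows downward; lengths in mm; the calibration is good to about 2 mm. A picture is of the moment at which its call begins. calibration takes no time and is no camera call.
- close_job(): hands the job in, once; it reports no verdict.
Trained networks look in the newest picture that a camera, given by its name, has taken for a name from the list of things; names that differ only in an ending like _2 or _b are one class to them, and where a whole thing is asked for, a point or a joint stands for the part that bears it (a point fixed in the world has none). Each returns a list of dicts, best first, with "conf" (0 to 1); they miss things now and then, are a little off and sometimes report something else, mostly with a low value. They report only what shows in the picture. A call takes as long as a camera call.
- regions_of(camera, name): "region" (420x560 bool, what is visible of it).
- place_of(camera, name): "location" ([x, y, z] in mm, in world coordinates, good to about 4 mm: a listed point, or the origin of a listed thing).
The state is a dict: "t": time; "qpos": joint angles; "qvel": joint speeds; "joint_torque": joint torques, N m; "ee_pos": TCP position; "orientation": TCP orientation; "ft_force": force on the tool from outside, world axes, zero at the start; "moment": the same for the moment, N m; "width": finger opening in mm.
Only numpy, scipy, OpenCV 4.12 (cv2) and the standard library are available. Lean on these libraries where they do the work, as an engineer would, in place of code of your own. Each camera call takes 0.05 s, during which the arm holds its last target.

## Working session

There is one attempt and no reset: what is moved stays moved. The work goes in short steps, Python scripts to look and compute and a tool call to move; the robot and the scene stay as the last step left them, time stands still between calls to the robot, and variables do not carry over. Pictures are saved under pics/ and viewed, and the job is handed in when it is done.

Besides the shell and the picture viewer there is one more tool, called after ">>>" by a JSON object that holds its "name" and its "arguments". move_arm: Moves the arm, as the interface text tells. Its arguments: {"type":"object","properties":{"deltas":{"type":"array","items":{"type":"array","items":{"type":"number"}}}},"required":["deltas"]}

```bash
ls; mkdir -p pics
python3 - <<'E'
from workcell import *
import cv2
o=get_obs();print(o)
for c in("scene","top"):
    im=get_image(c);cv2.imwrite(f"pics/{c}0.png",im)
    print(c,calibration(c))
    for n in("bottle","knob","cup_floor","fill_hole","nozzle","filler","filled_a","cap_tub"):
        print(c,n,[(round(d['conf'],2),[round(float(v)) for v in d['location']]) for d in place_of(c,n)][:4])
print(get_obs()['t'])
E
```

```text
pics
{'t': 0.0, 'qpos': array([ 1.15996915e+00,  4.23796609e-01,  1.63065727e+00,  1.03170070e-05,
        1.08858469e+00, -1.89968475e-02]), 'qvel': array([ 0.00168436, -0.00012141, -0.00070836,  0.001418  ,  0.00087653,
        0.00010951]), 'joint_torque': array([-2.70012686e-03, -5.44629800e+01, -2.73669416e+01,  6.42880448e-02,
        2.27204076e-02, -1.70353819e-04]), 'ee_pos': array([238.44328794, 577.17548392, 235.94214891]), 'orientation': array([-6.11501322e-01, -3.08118032e+00,  2.21571003e-03]), 'ft_force': array([-0.1404275 ,  0.57570921, -0.24101145]), 'moment': array([ 0.00551055,  0.01767769, -0.00163097]), 'width': 88.05328051249978}
scene {'intrinsics': array([[418.03689179,   0.        , 285.97962803],
       [  0.        , 418.03689179, 205.3517569 ],
       [  0.        ,   0.        ,   1.        ]]), 'world_to_cam': array([[ 5.84119482e-01,  8.11527333e-01, -1.50936818e-02,
        -2.86349843e+02],
       [ 4.76318241e-01, -3.57781970e-01, -8.03189265e-01,
        -2.03508405e+02],
       [-6.57210289e-01,  4.61969102e-01, -5.95532690e-01,
         1.44913557
[... 588 characters left out ...]
87793662],
       [  0.        ,   0.        ,   1.        ]]), 'world_to_cam': array([[ 1.51545840e-02, -9.99840795e-01, -9.41929124e-03,
        -6.89820805e+01],
       [-9.93258715e-01, -1.39707346e-02, -1.15073646e-01,
         5.99079933e+02],
       [ 1.14923731e-01,  1.10996863e-02, -9.93312304e-01,
         1.10058627e+03],
       [ 0.00000000e+00,  0.00000000e+00,  0.00000000e+00,
         1.00000000e+00]])}
top bottle [(0.67, [500, -439, -2])]
top knob [(0.42, [528, 37, 93])]
top cup_floor [(0.56, [594, 117, 58])]
top fill_hole [(0.73, [541, 140, 35])]
top nozzle [(0.58, [602, 216, 162])]
top filler []
top filled_a [(0.62, [569, -283, 3])]
top cap_tub [(0.81, [743, -167, -2])]
0.9
```

```bash
python3 -c "
import cv2
for c in('scene','top'):
    im=cv2.imread(f'pics/{c}0.png');cv2.imwrite(f'pics/{c}0b.png',cv2.resize(im,(800,600),interpolation=cv2.INTER_CUBIC))"
```

```text
(no output)
```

View pics/scene0b.png

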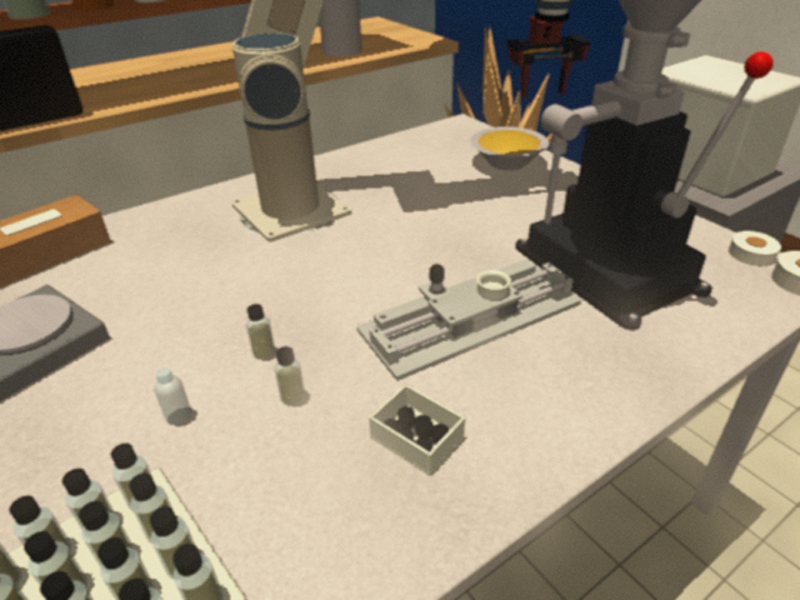

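View pics/top0b.png

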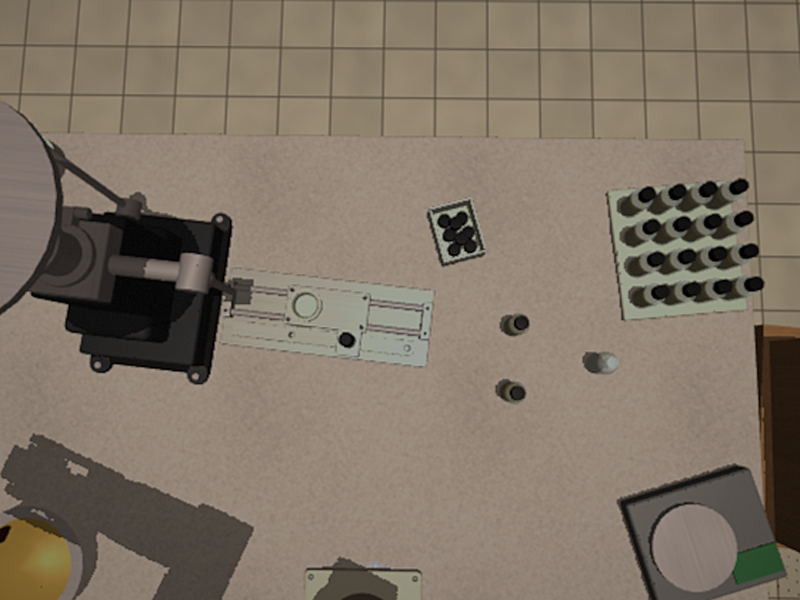

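The scene picture shows the empty bottle at about (172,397), filled bottles at (260,335) and (289,378), the slide cup at (493,285), and the knob at (437,277). The top picture agrees. I'll refine the cup, knob and bottle positions next.

```bash
cat > h.py <<'E'
import numpy as np,cv2
from workcell import *
C={c:calibration(c) for c in("scene","top")}
def proj(c,P):
    P=np.atleast_2d(np.array(P,float));T=C[c]["world_to_cam"];K=C[c]["intrinsics"]
    q=(P@T[:3,:3].T+T[:3,3])@K.T
    return q[:,:2]/q[:,2:]
def back(c,uv,z):
    T=C[c]["world_to_cam"];K=C[c]["intrinsics"];R=T[:3,:3]
    o=-R.T@T[:3,3];d=R.T@np.linalg.solve(K,[uv[0],uv[1],1.]);return o+d*(z-o[2])/d[2]
def cyl(c,x,y,prof):
    a=np.linspace(0,2*np.pi,60)
    return [proj(c,np.c_[x+r*np.cos(a),y+r*np.sin(a),np.full(60,z)]) for r,z in prof]
def crop(c,im,ctr,w,name,over=[],s=6):
    x0=int(max(0,min(ctr[0]-w,559-2*w)));h=int(w*.75);y0=int(max(0,min(ctr[1]-h,419-2*h)))
    s=800//(2*w)
    o=cv2.resize(im[y0:y0+2*h,x0:x0+2*w],None,fx=s,fy=s,interpolation=cv2.INTER_CUBIC)
    for k,p in enumerate(over):
        cv2.polylines(o,[np.round((p-[x0,y0]+.5)*s).astype(int)],False,[(0,0,255),(0,200,0),(255,100,0),(0,220,220)][k%4],1)
    cv2.imwrite(name,o)
E
python3 - <<'E'
from h import *
th=np.arctan2(8,101)
cup=np.array([595,115.]);ex=np.array([np.cos(th),-np.sin(th)]);ey=np.array([np.sin(th),np.cos(th)])
k=cup-55*ex-85*ey;print(k,th)
def L(c,x,y,z):
    return proj(c,[[*(cup+a*ex+b*ey),z] for a,b in zip(x,y)])
for c in C:
    im=cv2.imread(f'pics/{c}0.png')
    ov=cyl(c,*cup,[(31,80),(25,80)])+cyl(c,*k,[(13,105),(13,75)])
    ov+=cyl(c,*(cup-55*ex+25*ey),[(5.5,38)])+cyl(c,*(cup-55*ex-195*ey),[(5.5,38)])
    crop(c,im,proj(c,[*cup,60])[0]+[15 if c=='top' else -15,0],66 if c=='top' else 66,f'pics/{c}1.png',ov)
    crop(c,im,proj(c,[497,-440,50])[0],50,f'pics/{c}2.png',cyl(c,497,-440,[(20,0),(20,66),(10.5,96)]))
E
```

```text
[533.4600724  34.6082261] 0.07904289417859259
```

View pics/scene1.png

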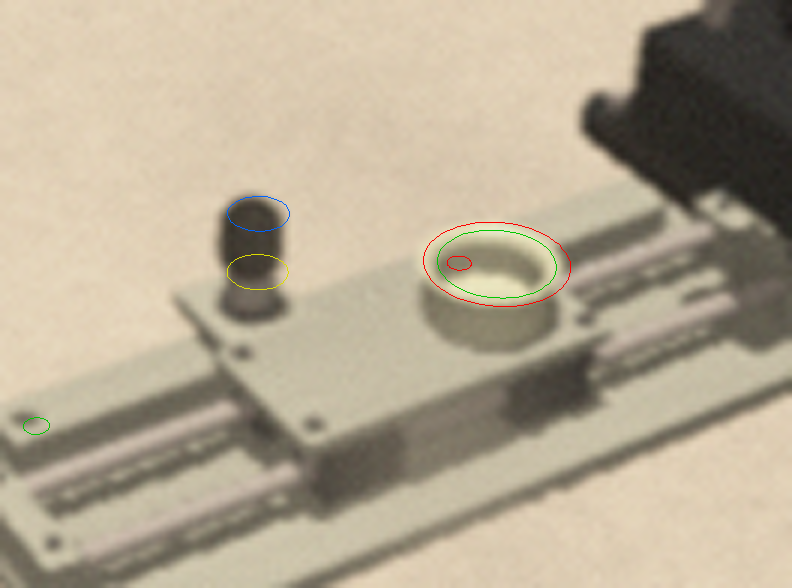

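View pics/top1.png

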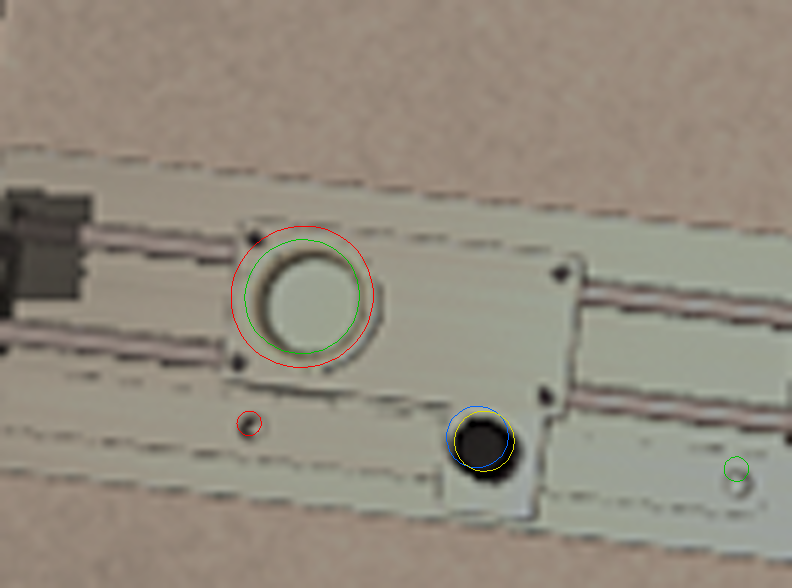

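View pics/scene2.png

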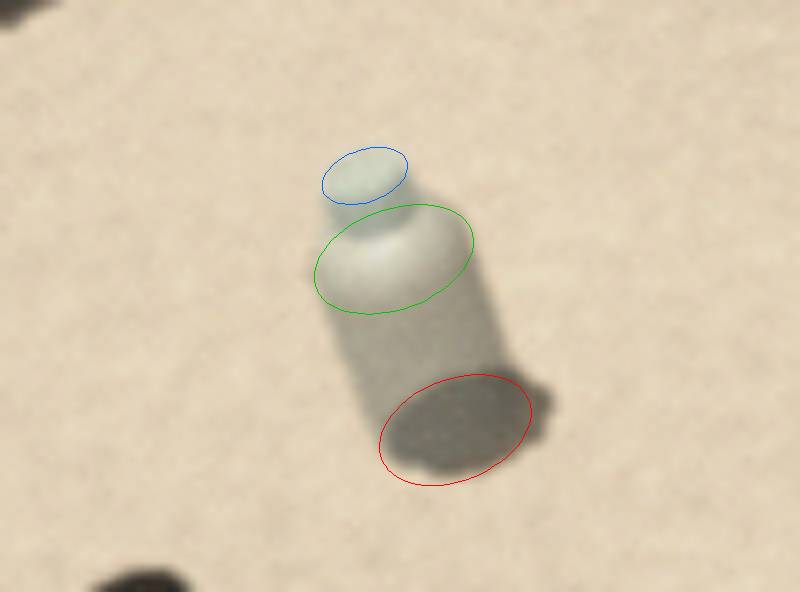

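View pics/top2.png

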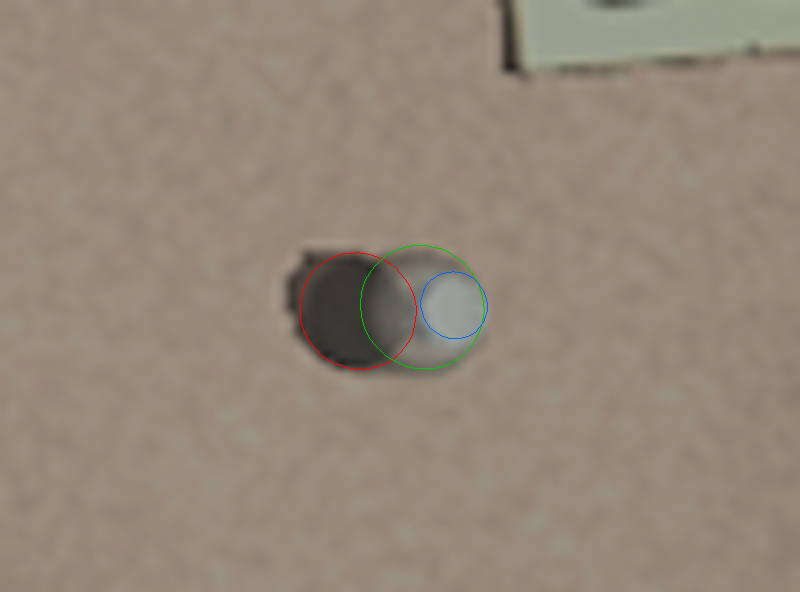

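The rim and knob outlines in both pictures sit a few mm off, and the slide is turned a little more than I assumed. The bottle outline fits well. I'll fit the filler pose to the observed features: rear hole at top crop (738,483), fill hole (250,424), knob (484,447), bore (316,305).

Run:
```python
from h import *
from scipy.optimize import least_squares
th=.07904;cup=np.array([595,115.])
off={}
for c,dx in(('top',15),('scene',-15)):
    ctr=proj(c,[*cup,60])[0]+[dx,0];w=66;h=int(w*.75)
    off[c]=np.array([int(ctr[0]-w),int(ctr[1]-h)])
obs=[('top',(-55,-85,105),(484,447)),('top',(-55,25,38),(250,424)),('top',(-55,-195,38),(738,483)),('top',(0,0,80),(316,305)),
('scene',(-55,-85,105),(251,213)),('scene',(0,0,80),(493,264)),('scene',(-55,-195,38),(22,418))]
def f(p,o=obs):
    r=[]
    ex=np.array([np.cos(p[2]),-np.sin(p[2])]);ey=np.array([np.sin(p[2]),np.cos(p[2])])
    for c,l,px in o:
        q=proj(c,[*(p[:2]+l[0]*ex+l[1]*ey),l[2]])[0]
        r+=list(q-(np.array(px)/6-.5+off[c]))
    return np.array(r)
for o in(obs,obs[:4],obs[4:]):
    s=least_squares(lambda p:f(p,o),[595,115,.08],x_scale=[1,1,.01]);print(s.x,(f(s.x,o).reshape(-1,2)*2.4).round(1).tolist())
p=least_squares(f,[595,115,.08],x_scale=[1,1,.01]).x
ex=np.array([np.cos(p[2]),-np.sin(p[2])]);ey=np.array([np.sin(p[2]),np.cos(p[2])])
print('knob',p[:2]-55*ex-85*ey)
for c in C:
    im=cv2.imread(f'pics/{c}0.png');k=p[:2]-55*ex-85*ey
    ov=cyl(c,*p[:2],[(31,80),(22,58)])+cyl(c,*k,[(13,105),(13,75)])
    for a in(-75,75): ov.append(proj(c,[[*(p[:2]+a*ex+b*ey),0] for b in(-245,155)]))
    crop(c,im,proj(c,[595,115,60])[0]+[15 if c=='top' else -15,0],66,f'pics/{c}3.png',ov)
```

```text
[5.93427402e+02 1.11305540e+02 1.07475088e-01] [[-1.1, -0.6], [1.4, 0.2], [0.5, 0.5], [-2.3, -2.1], [-0.8, -1.0], [-2.2, 0.1], [0.6, 0.3]]
[5.92790446e+02 1.10917777e+02 1.05887386e-01] [[-0.7, -0.1], [1.8, 0.8], [1.0, 0.8], [-2.0, -1.5]]
[5.95242459e+02 1.11126360e+02 1.17863769e-01] [[0.2, -0.7], [-1.2, 1.0], [1.0, 0.0]]
knob [529.62694062  32.69573684]
```

View pics/scene3.png

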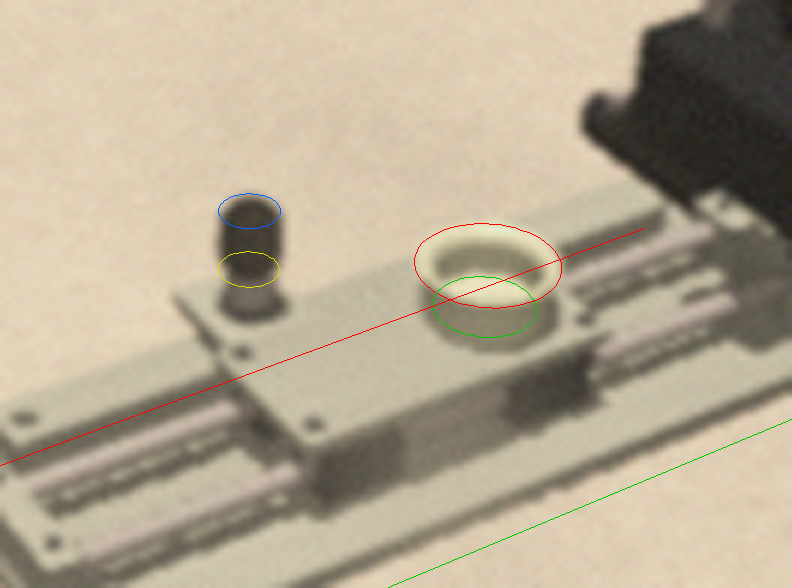

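View pics/top3.png

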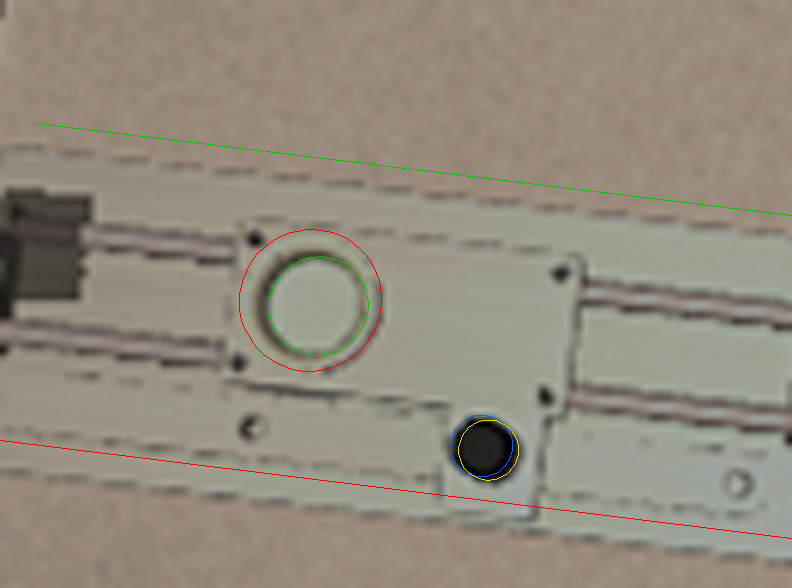

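The overlay fit is good for the floor circle and knob in the top view. In the scene view the cup needs about 1.5 mm more. I'll take cup ≈ (594,112.3), slide angle 0.107 rad, knob ≈ (530.2,33.7), bottle ≈ (497,-440).

```bash
cat >> h.py <<'E'
def yaw_of(o):
    from scipy.spatial.transform import Rotation as R
    m=R.from_rotvec(o).as_matrix();return np.arctan2(m[1,1],m[0,1])
def delta(frm,to):
    "frm,to = x,y,z,yaw -> tool dx dy dz (m) roll"
    d=np.array(to[:3])-np.array(frm[:3]);a=frm[3]
    ty=np.array([np.cos(a),np.sin(a)]);tx=np.array([-np.sin(a),np.cos(a)])
    return np.round([d[:2]@tx/1e3,d[:2]@ty/1e3,-d[2]/1e3,a-to[3]],4)
def here():
    o=get_obs();return [*o['ee_pos'],yaw_of(o['orientation'])]
E
python3 - <<'E'
from h import *
print(here())
print(delta([238.6,577.6,236.7,1.1791],[301,388,236,.58]))
E
```

```text
[np.float64(238.61814044307908), np.float64(577.644724962659), np.float64(236.70673722204072), np.float64(1.1789787808512022)]
[-0.1301 -0.1514  0.0007  0.5991]
```

>>> {"name": "move_arm", "arguments": {"deltas": [[0,-0.026,-0.03,0,0.12],[0,-0.052,-0.06,0,0.24],[0,-0.078,-0.09,0,0.36],[0,-0.104,-0.121,0,0.48],[0,-0.13,-0.151,0,0.6]]}}

```text
t: 1.32
ee_pos: [301.2, 386.7, 236.7]
orientation: [1.502, 2.759, 0.0]
ft_force: [0.1, 0.0, 0.9]
width: 87.6
```

Run:
```python
from h import *
W=[[301.2,387,236.7,.579],[364,198,236.7,-.02],[425,10,236.7,-.107],[475,-187,236.7,-.107],[495,-380,220,-.107],[497,-440,120,-.107],[497,-440,47,-.107]]
for a,b in zip(W,W[1:]):print(delta(a,b),np.linalg.norm(np.subtract(a,b)[:3]))
```

```text
[-0.1926 -0.0509 -0.      0.599 ] 199.1603374168662
[-0.1867  0.0647 -0.      0.087 ] 197.6486782146544
[-0.1905  0.0708 -0.      0.    ] 203.24615617521528
[-0.1898  0.0405  0.0167  0.    ] 194.750840819751
[-0.0594  0.0084  0.1     0.    ] 116.63618649458667
[0.    0.    0.073 0.   ] 73.0
```

>>> {"name": "move_arm", "arguments": {"deltas": [[0,-0.0385,-0.0102,0,0.12],[0,-0.077,-0.0204,0,0.24],[0,-0.1156,-0.0305,0,0.36],[0,-0.1541,-0.0407,0,0.48],[0,-0.1926,-0.0509,0,0.6]]}}

```text
t: 1.73
ee_pos: [364.1, 197.7, 237.0]
orientation: [2.25, 2.192, 0.001]
ft_force: [0.9, 0.3, -0.6]
width: 87.6
```

>>> {"name": "move_arm", "arguments": {"deltas": [[0,-0.0373,0.013,0,0.02],[0,-0.0747,0.026,0,0.04],[0,-0.112,0.039,0,0.06],[0,-0.149,0.052,0,0.08],[0,-0.1867,0.0647,0,0.087]]}}

```text
t: 2.15
ee_pos: [425.1, 9.4, 237.1]
orientation: [2.339, 2.097, 0.001]
ft_force: [1.1, 0.8, 0.6]
width: 87.5
```

>>> {"name": "move_arm", "arguments": {"deltas": [[0,-0.0381,0.0142,0,0],[0,-0.0762,0.0283,0,0],[0,-0.1143,0.0425,0,0],[0,-0.1524,0.0566,0,0],[0,-0.1905,0.0708,0,0]]}}

```text
t: 2.57
ee_pos: [474.6, -187.9, 236.9]
orientation: [2.338, 2.098, 0.0]
ft_force: [0.9, 0.3, -0.2]
width: 88.2
```

>>> {"name": "move_arm", "arguments": {"deltas": [[0,-0.038,0.008,0.003,0],[0,-0.076,0.016,0.006,0],[0,-0.114,0.024,0.01,0],[0,-0.152,0.032,0.013,0],[0,-0.19,0.0405,0.0167,0]]}}

```text
t: 2.98
ee_pos: [494.1, -381.0, 219.9]
orientation: [2.338, 2.098, 0.0]
ft_force: [0.7, -0.2, -0.2]
width: 87.7
```

>>> {"name": "move_arm", "arguments": {"deltas": [[0,-0.02,0.003,0.03,0],[0,-0.04,0.006,0.06,0],[0,-0.0594,0.0084,0.09,0],[0,-0.0594,0.0084,0.1,0],[0,-0.0594,0.0084,0.1,0]]}}

```text
t: 3.4
ee_pos: [494.4, -437.9, 116.5]
orientation: [-2.335, -2.092, 0.001]
ft_force: [0.1, 1.4, 0.4]
width: 87.9
```

Run:
```python
from h import *
h=here();print(h)
for c in C:
    im=get_image(c)
    print([(round(d['conf'],2),d['location'].round() if hasattr(d['location'],'round') else d['location']) for d in place_of(c,'bottle')])
    crop(c,im,proj(c,[497,-440,50])[0],66,f'pics/{c}4.png',cyl(c,497,-440,[(20,0),(20,66),(10.5,96)]))
```

```text
[np.float64(494.3718481402275), np.float64(-437.93489147958434), np.float64(116.53285578567852), np.float64(-0.10949611871109353)]
[(0.72, [495.1, -441.5, -3.0]), (0.59, [604.0, 219.0, 165.6])]
[(0.77, [498.5, -437.5, 0.2])]
```

View pics/scene4.png

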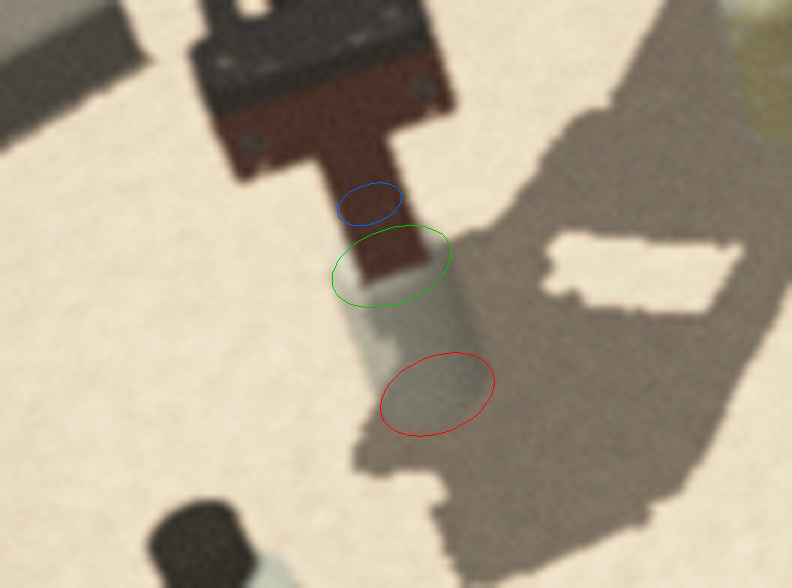

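>>> {"name": "move_arm", "arguments": {"deltas": [[0,0,0,0,0]]}}

```text
t: 3.68
ee_pos: [497.4, -438.7, 122.2]
orientation: [2.335, 2.098, 0.001]
ft_force: [0.5, 0.4, 0.6]
width: 88.1
```

Run:
```python
from h import *
h=here();print(h,delta(h,[497,-439.7,45,-.107]))
```

```text
[np.float64(497.3712194001638), np.float64(-438.6988177368601), np.float64(122.18621895212328), np.float64(-0.10695626690410182)] [-0.001  -0.0003  0.0772  0.    ]
```

>>> {"name": "move_arm", "arguments": {"deltas": [[0,-0.0005,0,0.02,0],[0,-0.0005,0,0.04,0],[0,-0.0005,0,0.058,0],[0,-0.0005,0,0.07,0],[0,-0.0005,0,0.075,0]]}}

```text
t: 4.1
ee_pos: [496.1, -438.6, 44.3]
orientation: [-2.337, -2.098, 0.0]
ft_force: [-0.0, -0.9, 0.2]
width: 87.8
```

>>> {"name": "move_arm", "arguments": {"deltas": [[120,0,0,0,0],[160,0,0,0,0],[255,0,0,0,0],[255,0,0,0,0],[255,0,0,0,0]]}}

```text
t: 4.52
ee_pos: [496.6, -439.8, 45.9]
orientation: [2.337, 2.097, 0.0]
ft_force: [-0.1, 1.0, 0.2]
width: 58.3
```

>>> {"name": "move_arm", "arguments": {"deltas": [[255,0,0,0,0],[255,0,0,0,0],[255,0,0,0,0]]}}

```text
t: 4.77
ee_pos: [496.2, -439.4, 45.2]
orientation: [2.338, 2.098, -0.0]
ft_force: [0.0, -0.1, 2.2]
width: 39.6
```

>>> {"name": "move_arm", "arguments": {"deltas": [[255,0,0,-0.015,0],[255,0,0,-0.04,0],[255,0,0,-0.075,0],[255,0,0,-0.11,0],[255,0,0,-0.145,0]]}}

```text
t: 5.18
ee_pos: [495.9, -439.1, 192.3]
orientation: [-2.338, -2.098, 0.0]
ft_force: [0.0, -0.5, -0.4]
width: 39.1
```

Run:
```python
from h import *
h=here();print(h,delta([496.5,-439.5,190,-.107],[594,60,190,-.107]))
```

```text
[np.float64(495.9060161220648), np.float64(-439.11606487412223), np.float64(192.27095434329024), np.float64(-0.10800912814312351)] [ 0.5071  0.0436 -0.      0.    ]
```

>>> {"name": "move_arm", "arguments": {"deltas": [[255,0.015,0.001,0,0],[255,0.04,0.003,0,0],[255,0.075,0.006,0,0],[255,0.112,0.01,0,0],[255,0.15,0.013,0,0]]}}

```text
t: 5.6
ee_pos: [525.2, -290.3, 190.7]
orientation: [2.339, 2.096, 0.0]
ft_force: [1.0, 0.7, -0.5]
width: 39.4
```

>>> {"name": "move_arm", "arguments": {"deltas": [[255,0.038,0.0033,0,0],[255,0.076,0.0066,0,0],[255,0.114,0.01,0,0],[255,0.152,0.0133,0,0],[255,0.19,0.0166,0,0]]}}

```text
t: 6.02
ee_pos: [562.1, -102.5, 190.6]
orientation: [2.338, 2.098, 0.0]
ft_force: [0.5, -0.9, -1.7]
width: 39.3
```

>>> {"name": "move_arm", "arguments": {"deltas": [[255,0.038,0.003,0,0],[255,0.076,0.006,0,0],[255,0.11,0.009,0,0],[255,0.14,0.012,0,0],[255,0.16,0.014,0,0]]}}

```text
t: 6.43
ee_pos: [593.5, 56.1, 190.6]
orientation: [2.336, 2.1, 0.001]
ft_force: [0.6, -0.1, -0.6]
width: 39.1
```

Run:
```python
from h import *
h=here();print(h,delta(h,[594,112.3,190,-.107]))
```

```text
[np.float64(593.4664186995864), np.float64(56.08217206572507), np.float64(190.62312986586912), np.float64(-0.10622872790526088)] [ 0.056  -0.0054  0.0006  0.0008]
```

Move over the cup, bottle bottom at about 110 mm, and look.

>>> {"name": "move_arm", "arguments": {"deltas": [[255,0.02,-0.002,0,0],[255,0.04,-0.004,0.005,0],[255,0.053,-0.0055,0.015,0],[255,0.056,-0.0055,0.025,0],[255,0.056,-0.0055,0.03,0]]}}

```text
t: 6.85
ee_pos: [593.0, 109.7, 158.4]
orientation: [-2.336, -2.099, 0.003]
ft_force: [-0.5, 0.3, -0.1]
width: 39.6
```

>>> {"name": "move_arm", "arguments": {"deltas": [[255,0,0,0,0],[255,0,0,0,0]]}}

```text
t: 7.02
ee_pos: [593.6, 108.2, 159.3]
orientation: [-2.339, -2.097, 0.002]
ft_force: [-0.0, 0.1, -0.8]
width: 39.4
```

Run:
```python
from h import *
h=here();print(h)
x,y,z=h[:3];b=z-45
for c in C:
    im=get_image(c)
    ov=cyl(c,x,y,[(20,b),(20,b+66),(10.5,b+96)])+cyl(c,594,112.3,[(31,80)])
    crop(c,im,proj(c,[594,112,110])[0],50,f'pics/{c}5.png',ov)
    print([(round(d['conf'],2),d['location']) for d in place_of(c,'bottle')])
    print([(round(d['conf'],2),d['location']) for d in place_of(c,'cup_floor')])
```

```text
[np.float64(593.5716303469778), np.float64(108.21883550529077), np.float64(159.29479571829322), np.float64(-0.10891977255732573)]
[(0.57, [592.0, 107.6, 115.2]), (0.36, [602.4, 219.5, 161.6])]
[(0.82, [591.5, 111.8, 58.6])]
[]
[(0.85, [593.5, 116.2, 54.9])]
```

View pics/scene5.png

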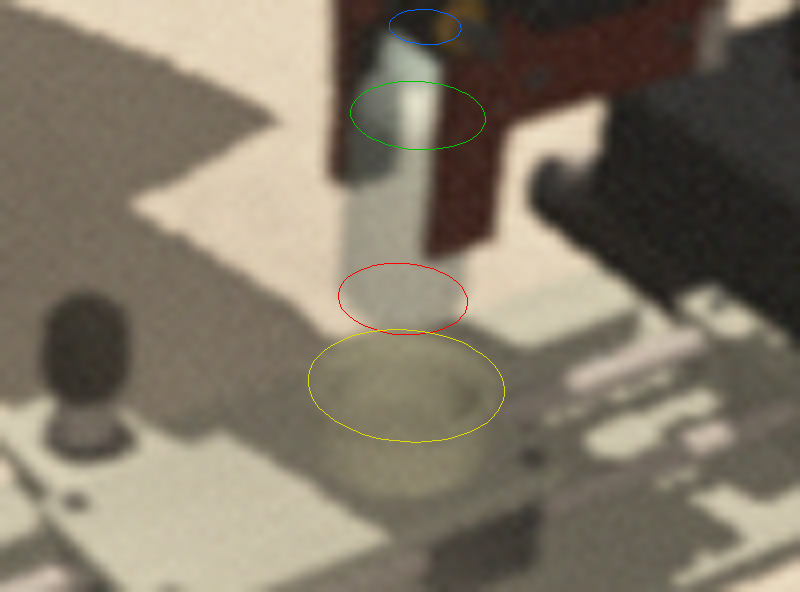

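View pics/top5.png

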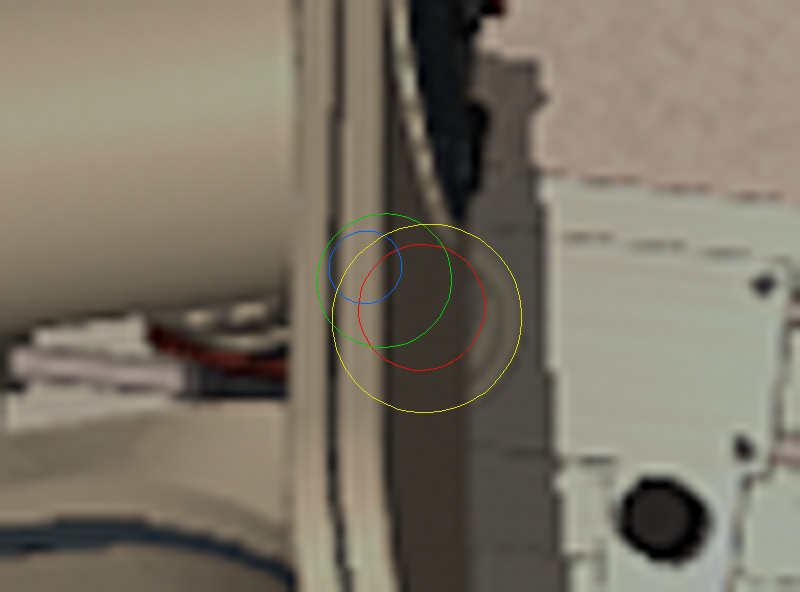

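Run:
```python
from h import *
L=[]
for i in range(4):
    L.append(here());get_image('top')
L.append(here());print(np.round(L,2)); o=get_obs();print(o['joint_torque'].round(1),o['ft_force'].round(1),o['t'],o['qpos'].round(3))
m=np.mean(L,0);print(delta(m,[594,112.3,105.5,-.107]))
```

```text
[[ 5.9430e+02  1.0881e+02  1.6039e+02 -1.1000e-01]
 [ 5.9425e+02  1.0892e+02  1.6034e+02 -1.1000e-01]
 [ 5.9419e+02  1.0903e+02  1.6027e+02 -1.1000e-01]
 [ 5.9412e+02  1.0912e+02  1.6022e+02 -1.1000e-01]
 [ 5.9411e+02  1.0919e+02  1.6018e+02 -1.1000e-01]]
[ -0.1 -55.  -23.9   0.1  -0.   -0. ] [ 0.4  0.5 -0. ] 7.5167 [ 0.162  0.487  1.731 -0.     0.923  0.27 ]
[ 0.0032 -0.0005  0.0548 -0.0014]
```

>>> {"name": "move_arm", "arguments": {"deltas": [[255,0.003,0,0,0],[255,0.003,0,0.01,0],[255,0.003,0,0.02,0],[255,0.003,0,0.03,0],[255,0.003,0,0.035,0]]}}

```text
t: 7.93
ee_pos: [593.1, 112.1, 122.7]
orientation: [-2.337, -2.097, 0.004]
ft_force: [-0.2, -0.3, -0.1]
width: 39.4
```

>>> {"name": "move_arm", "arguments": {"deltas": [[255,0,0,0.004,0],[255,0,0,0.008,0],[255,0,0,0.01,0]]}}

```text
t: 8.18
ee_pos: [594.2, 112.2, 114.2]
orientation: [-2.338, -2.098, 0.001]
ft_force: [0.0, 0.2, -0.7]
width: 39.5
```

>>> {"name": "move_arm", "arguments": {"deltas": [[255,0,0,0.003,0],[255,0,0,0.006,0],[255,0,0,0.008,0],[255,0,0,0.009,0],[255,0,0,0.01,0]]}}

```text
t: 8.6
ee_pos: [594.3, 112.3, 105.0]
orientation: [-2.338, -2.098, -0.0]
ft_force: [-0.9, 1.4, 0.9]
width: 39.0
```

Run:
```python
from h import *
h=here();print(h,get_obs()['ft_force'])
x,y,z=h[:3];b=z-45
for c in C:
    im=get_image(c)
    ov=cyl(c,594,112.3,[(20,58),(20,58+66),(10.5,58+96),(31,80)])
    crop(c,im,proj(c,[594,112,110])[0],50,f'pics/{c}6.png',ov)
print(here())
```

```text
[np.float64(594.3281744518789), np.float64(112.32936022149353), np.float64(105.01809964056521), np.float64(-0.108009577286199)] [-0.91255165  1.35227208  0.88534341]
[np.float64(594.25580447523), np.float64(112.2884988113912), np.float64(104.90068576210955), np.float64(-0.1080154179046131)]
```

View pics/scene6.png

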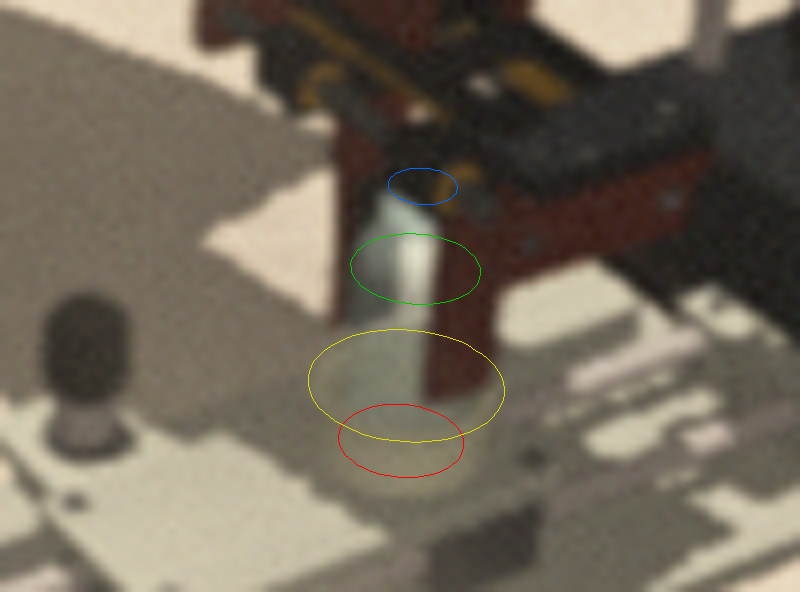

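The picture shows the bottle inside the cup, aligned with the predicted outline and with almost no side force. I'll lower the last 2 mm and feel for the floor.

>>> {"name": "move_arm", "arguments": {"deltas": [[255,0,0,0.001,0],[255,0,0,0.002,0],[255,0,0,0.002,0]]}}

```text
t: 8.95
ee_pos: [594.4, 112.3, 103.2]
orientation: [2.338, 2.098, 0.0]
ft_force: [-0.8, 1.2, 2.3]
width: 39.4
```

>>> {"name": "move_arm", "arguments": {"deltas": [[255,0,0,0.001,0],[255,0,0,0.001,0]]}}

```text
t: 9.12
ee_pos: [594.4, 112.4, 103.1]
orientation: [2.338, 2.098, 0.0]
ft_force: [-4.4, 0.6, 10.7]
width: 39.6
```

>>> {"name": "move_arm", "arguments": {"deltas": [[255,0,0,-0.0007,0],[100,0,0,-0.0007,0],[80,0,0,-0.0007,0],[80,0,0,-0.0007,0],[80,0,0,-0.0007,0]]}}

```text
t: 9.53
ee_pos: [594.5, 112.1, 102.5]
orientation: [2.338, 2.098, 0.0]
ft_force: [0.2, 0.4, -0.4]
width: 59.2
```

Run:
```python
from h import *
h=here();print(h,get_obs()['ft_force'],get_obs()['width'])
im=get_image('scene');c='scene'
ov=cyl(c,594,112.3,[(20,58),(20,58+66),(10.5,58+96),(31,80)])
crop(c,im,proj(c,[594,112,110])[0],50,f'pics/{c}7.png',ov)
```

```text
[np.float64(594.4624284036491), np.float64(112.12281148520327), np.float64(102.53190454847189), np.float64(-0.10808782271610712)] [ 0.23467804  0.41371436 -0.35152296] 59.1673150675533
```

View pics/scene7.png

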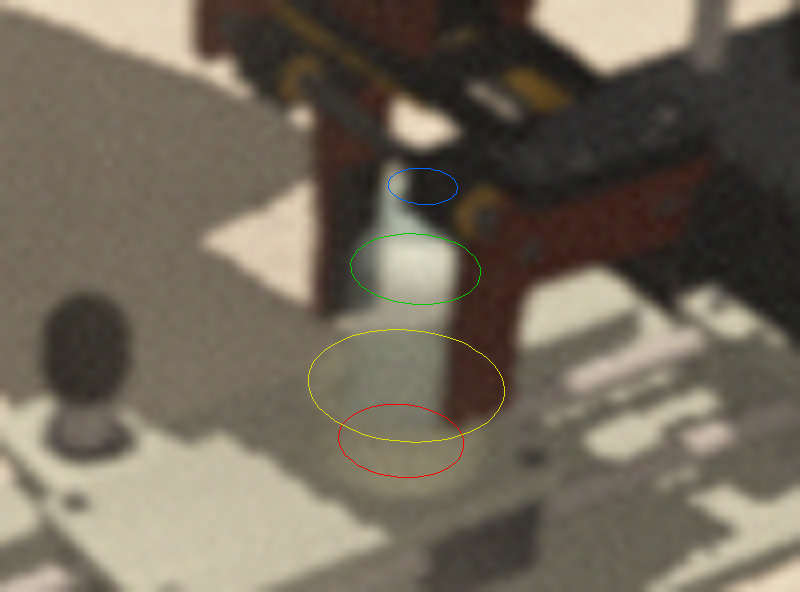

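>>> {"name": "move_arm", "arguments": {"deltas": [[60,0,0,-0.008,0],[40,0,0,-0.022,0],[20,0,0,-0.045,0],[0,0,0,-0.068,0],[0,0,0,-0.085,0]]}}

```text
t: 10.0
ee_pos: [594.9, 112.3, 189.9]
orientation: [2.337, 2.098, 0.002]
ft_force: [0.3, 0.4, 0.1]
width: 87.1
```

>>> {"name": "move_arm", "arguments": {"deltas": [[0,-0.02,-0.013,0,0],[0,-0.05,-0.032,0,0],[0,-0.075,-0.048,0,0],[0,-0.085,-0.055,0,0],[0,-0.085,-0.055,0,0]]}}

```text
t: 10.42
ee_pos: [529.0, 32.2, 188.1]
orientation: [-2.34, -2.096, 0.001]
ft_force: [0.7, 0.4, -0.7]
width: 87.7
```

Run:
```python
from h import *
for c in C:
    im=get_image(c)
    ov=cyl(c,594,112.3,[(20,58),(20,58+66),(10.5,58+96),(31,80)])+cyl(c,530.2,33.7,[(13,105),(13,75)])
    crop(c,im,proj(c,[560,80,90])[0],50,f'pics/{c}8.png',ov)
    print(c,[(round(d['conf'],2),d['location']) for d in place_of(c,'knob')])
    print(c,[(round(d['conf'],2),d['location']) for d in place_of(c,'bottle')])
h=here();print(h,delta(h,[530.2,33.7,88,-.107]))
```

```text
scene [(0.64, [528.4, 40.1, 91.1])]
scene [(0.85, [591.3, 112.9, 55.4])]
top []
top []
[np.float64(531.4184609087023), np.float64(34.48611949999819), np.float64(187.69383090007622), np.float64(-0.10705534053400942)] [-0.0009 -0.0011  0.0997 -0.0001]
```

View pics/scene8.png

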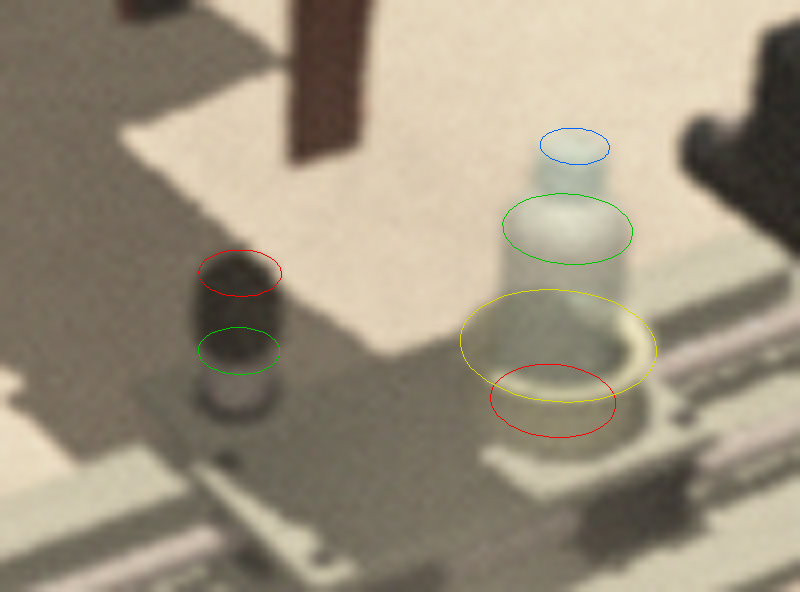

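View pics/top8.png

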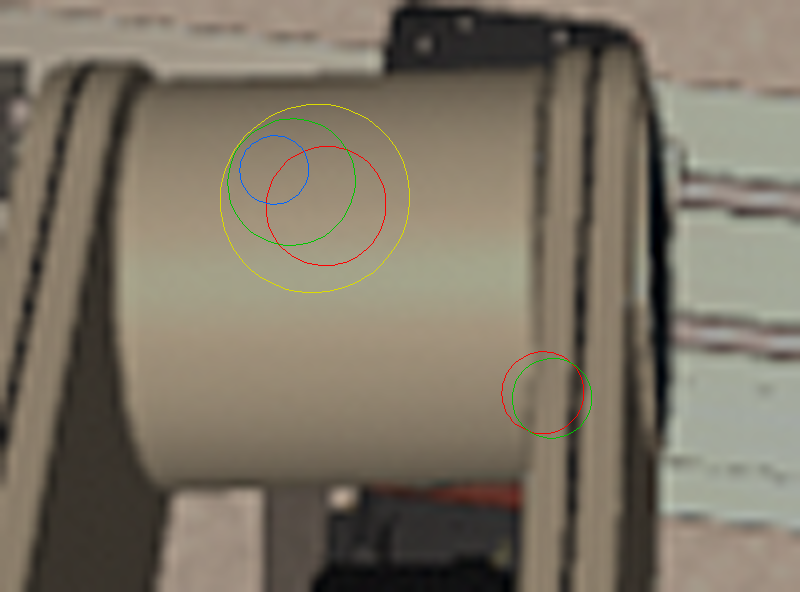

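Run:
```python
from h import *
im=cv2.imread('pics/top0.png')
T=get_image('top');S=get_image('scene')
c='top';k=proj(c,[560,80,90])[0];x0=int(k[0]-50);y0=int(k[1]-37)
for z in(300,350,400,450):
    print(z,[back(c,(u/8+x0,v/8+y0),z)[:2].round() for u,v in((120,280),(660,280),(330,75),(330,480))])
cv2.imwrite('pics/topF.png',cv2.resize(T,(800,600)));cv2.imwrite('pics/sceneF.png',cv2.resize(S,(800,600)))
```

```text
300 [array([546., 123.]), array([548., -17.]), array([600.,  71.]), array([495.,  67.])]
350 [array([541., 112.]), array([543., -20.]), array([592.,  62.]), array([493.,  59.])]
400 [array([537., 101.]), array([538., -23.]), array([585.,  54.]), array([492.,  51.])]
450 [array([532.,  89.]), array([534., -27.]), array([577.,  46.]), array([490.,  43.])]
```

View pics/topF.png

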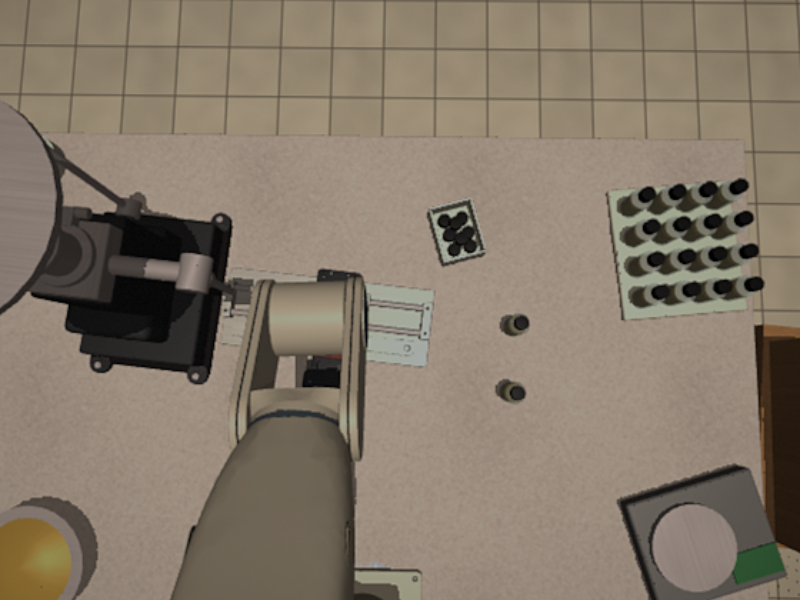

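View pics/sceneF.png

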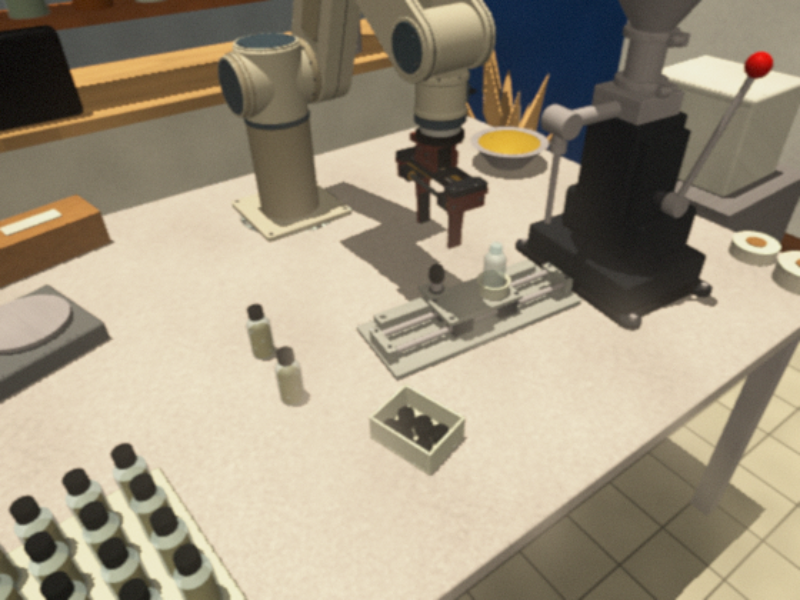

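Run:
```python
from h import *
for z in(380,400,420,440,460,480,500):print(z,proj('scene',[531,34,z])[0]/.7,proj('top',[531,34,z])[0]/.7)
for z in(164,280,300,320,340,360,380):print('noz',z,proj('scene',[605.5,221.7,z])[0]/.7,proj('top',[605.5,221.7,z])[0]/.7)
im=cv2.imread('pics/sceneF.png');im0=get_image('scene')
cv2.imwrite('pics/head.png',cv2.resize(im0[0:180,270:500],None,fx=3.4,fy=3.3,interpolation=cv2.INTER_CUBIC))
```

```text
380 [439.20492908 113.46822164] [323.75708359 324.99389153]
400 [439.41564394 100.09633598] [321.66356266 323.74052762]
420 [439.63215673  86.35651566] [319.45835921 322.42030083]
440 [439.85471009  72.23336295] [317.13229148 321.02771417]
460 [440.08356039  57.71060881] [314.67514289 319.55665108]
480 [440.31897872  42.77105035] [312.07551197 318.00028567]
500 [440.56125194  27.39648283] [309.32063554 316.35097678]
noz 164 [546.9759233 222.019965 ] [231.43534159 289.74706799]
noz 280 [555.60693002 160.64479208] [209.16319821 278.99251054]
noz 300 [557.21865615 149.18379187] [204.73007126 276.85188502]
noz 320 [558.87024906 137.43929854] [200.09087897 274.61175666]
noz 340 [560.56320647 125.40066189] [195.23091164 272.26502258]
noz 360 [562.29910206 113.05669144] [190.13402541 269.80388739]
noz 380 [564.07959035 100.3956218 ] [184.78246307 267.21977666]
```

View pics/head.png

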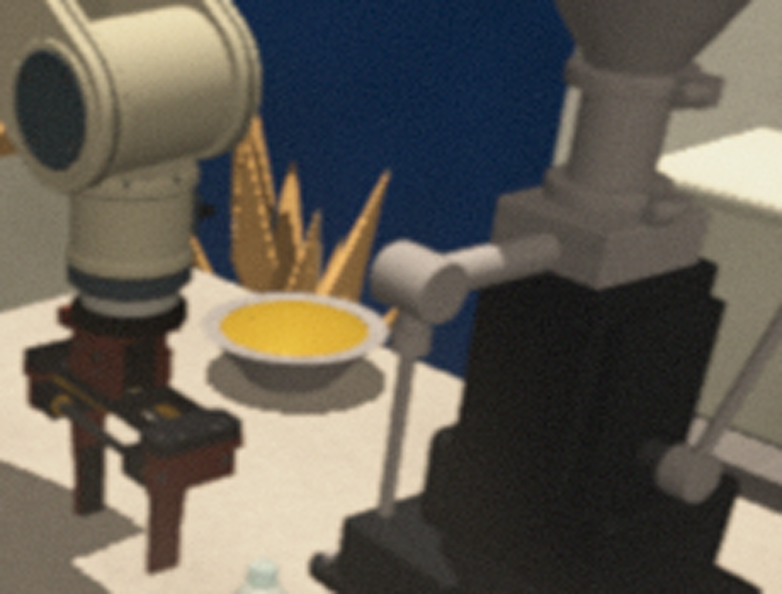

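Bottle stands upright in the cup. The wrist fork should pass the nozzle head with roughly 8–10 mm to spare, so I'll slide slowly near the end while watching torques. Going down onto the knob.

>>> {"name": "move_arm", "arguments": {"deltas": [[0,0,0,0.025,0],[0,0,0,0.055,0],[60,0,0,0.08,0],[80,0,0,0.093,0],[90,0,0,0.0985,0]]}}

```text
t: 11.28
ee_pos: [529.1, 33.9, 86.8]
orientation: [-2.336, -2.097, 0.005]
ft_force: [1.0, -0.3, 0.3]
width: 71.6
```

>>> {"name": "move_arm", "arguments": {"deltas": [[150,0,0,0,0],[150,0,0,0,0],[150,0,0,0,0]]}}

```text
t: 11.53
ee_pos: [531.4, 33.8, 90.2]
orientation: [2.337, 2.098, 0.002]
ft_force: [0.5, 0.4, -0.5]
width: 51.2
```

Run:
```python
from h import *
o=get_obs();print(here(),o['ft_force'].round(1),o['width'],o['joint_torque'].round(1))
c='scene';im=get_image(c)
crop(c,im,proj(c,[545,50,90])[0],50,f'pics/{c}9.png',cyl(c,530.2,33.7,[(13,105),(13,75)]))
```

```text
[np.float64(531.3618114241851), np.float64(33.80539829751369), np.float64(90.16196497933034), np.float64(-0.10790009480026619)] [ 0.5  0.4 -0.5] 51.234222177773546 [  0.  -49.2 -17.6   0.    0.    0. ]
```

View pics/scene9.png

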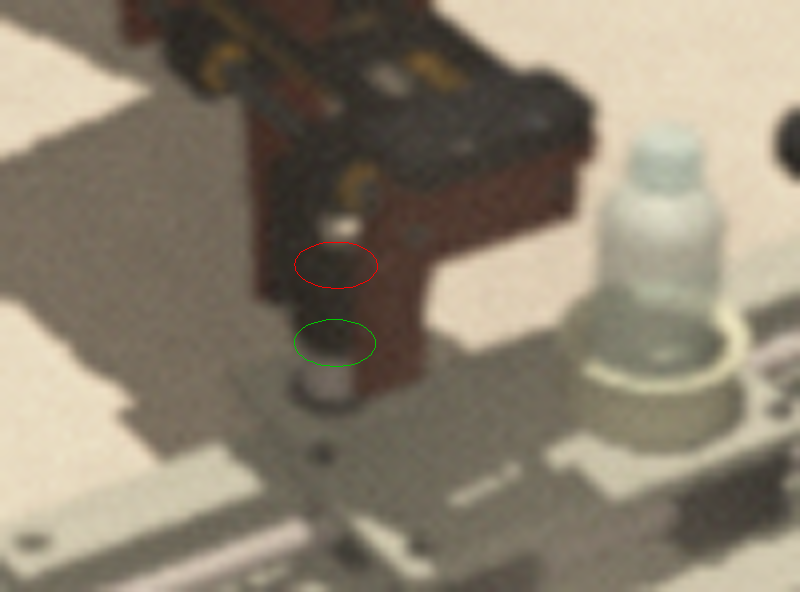

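The knob is between the jaws, at about (335,300). Closing.

>>> {"name": "move_arm", "arguments": {"deltas": [[255,0,0,0,0],[255,0,0,0,0],[255,0,0,0,0],[255,0,0,0,0],[255,0,0,0,0]]}}

```text
t: 12.0
ee_pos: [530.0, 33.8, 89.7]
orientation: [-2.338, -2.098, 0.001]
ft_force: [-3.5, 0.8, 7.3]
width: 25.1
```

>>> {"name": "move_arm", "arguments": {"deltas": [[255,0,0,0,0],[255,0,0,0,0],[255,0,0,0,0]]}}

```text
t: 12.25
ee_pos: [530.0, 33.8, 89.7]
orientation: [-2.338, -2.098, 0.001]
ft_force: [-3.5, 1.4, 6.6]
width: 24.9
```

>>> {"name": "move_arm", "arguments": {"deltas": [[255,0,0,-0.003,0],[255,0,0,-0.007,0],[255,0,0,-0.011,0],[255,0,0,-0.014,0],[255,0,0,-0.016,0]]}}

```text
t: 12.67
ee_pos: [529.9, 33.7, 105.1]
orientation: [-2.338, -2.098, 0.001]
ft_force: [-1.0, 0.7, -10.1]
width: 25.3
```

>>> {"name": "move_arm", "arguments": {"deltas": [[255,0,0,0,0],[255,0,0,0,0]]}}

```text
t: 12.83
ee_pos: [529.9, 33.7, 104.9]
orientation: [-2.338, -2.098, 0.001]
ft_force: [-0.9, 1.2, -11.1]
width: 25.3
```

Run:
```python
from h import *
o=get_obs();print(here(),o['ft_force'].round(1),o['width'],o['joint_torque'].round(1))
c='scene';im=get_image(c)
crop(c,im,proj(c,[545,50,90])[0],50,f'pics/{c}10.png',cyl(c,530.2,33.7,[(13,105),(13,75),(13,90)]))
```

```text
[np.float64(529.9108848285553), np.float64(33.726905936725295), np.float64(104.91202102409002), np.float64(-0.10803332072766168)] [ -0.9   1.2 -11.1] 25.269689587705592 [ -0.7 -55.  -22.1  -0.2  -0.2  -0. ]
```

View pics/scene10.png

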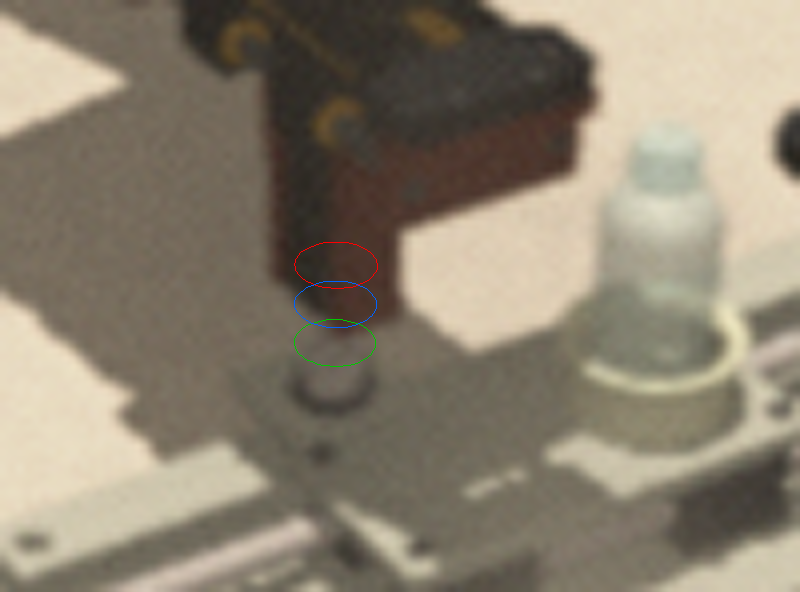

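Spring load is 11 N at about 15 mm lift, so the pin is out. Start sliding gently.

>>> {"name": "move_arm", "arguments": {"deltas": [[255,0.002,0,0,0],[255,0.006,0,0,0],[255,0.012,0,0,0],[255,0.018,0,0,0],[255,0.024,0,0,0]]}}

```text
t: 13.3
ee_pos: [532.5, 58.1, 104.9]
orientation: [-2.337, -2.098, 0.002]
ft_force: [-3.1, -1.3, -10.3]
width: 25.6
```

>>> {"name": "move_arm", "arguments": {"deltas": [[255,0.006,0,0,0],[255,0.012,0,0,0],[255,0.018,0,0,0],[255,0.023,0,0,0],[255,0.026,0,0,0]]}}

```text
t: 13.72
ee_pos: [535.1, 84.3, 104.9]
orientation: [-2.337, -2.098, 0.002]
ft_force: [-5.0, -0.9, -10.2]
width: 25.1
```

Run:
```python
from h import *
o=get_obs();print(here(),o['ft_force'].round(1),o['moment'].round(2),o['width'],o['joint_torque'].round(1))
for c in C:
  im=get_image(c)
  if c=='scene':cv2.imwrite('pics/s11.png',cv2.resize(im[0:240,220:540],None,fx=2.5,fy=2.5,interpolation=cv2.INTER_CUBIC))
  else:cv2.imwrite('pics/t11.png',cv2.resize(im[100:340,50:370],None,fx=2.5,fy=2.5,interpolation=cv2.INTER_CUBIC))
```

```text
[np.float64(535.1430155257653), np.float64(84.27141459302426), np.float64(104.90902049250884), np.float64(-0.10754837283738138)] [ -5.   -0.9 -10.2] [-0.24  1.04  0.01] 25.08516369666133 [ -0.1 -57.1 -25.7   0.1  -1.6  -0. ]
```

View pics/s11.png

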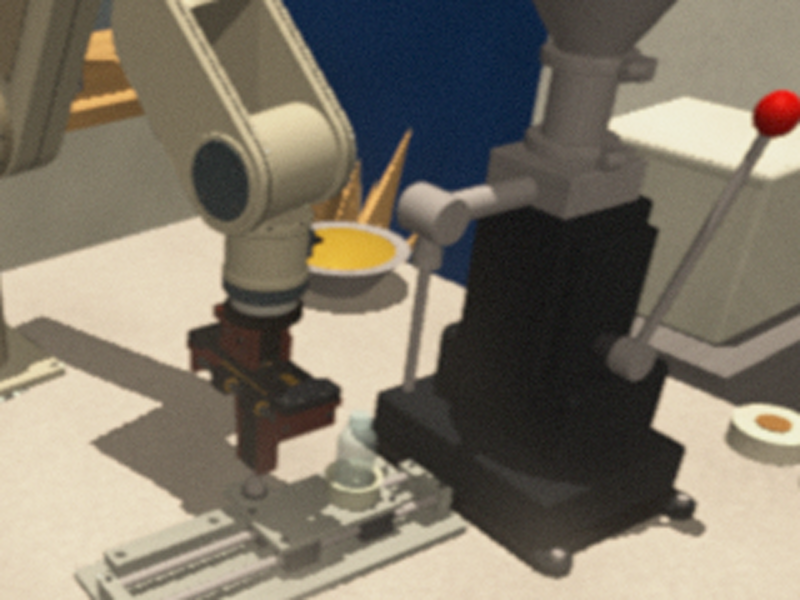

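View pics/t11.png

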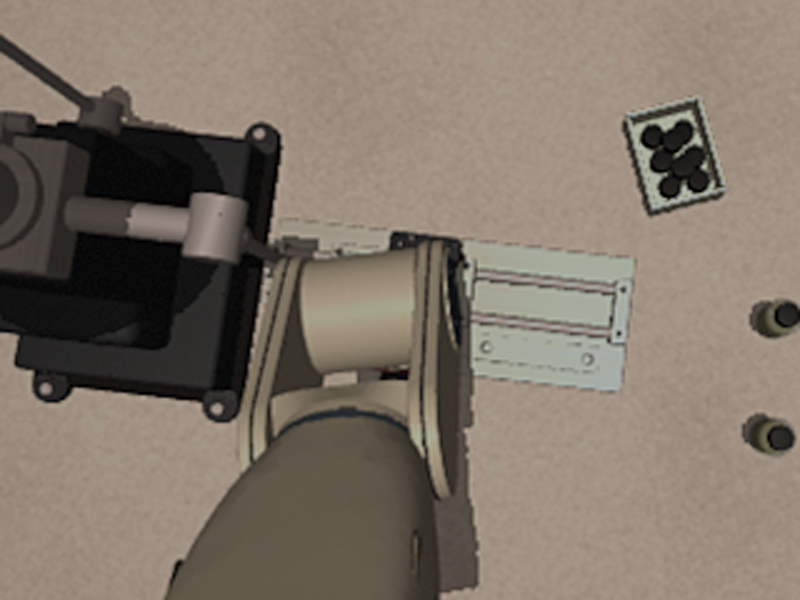

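```bash
python3 - <<'E'
from h import *
b=lambda u,v,z:back('top',(50+u/2.5,100+v/2.5),z)[:2].round(1)
for z in(350,365):print('head',z,[b(u,v,z) for u,v in((188,195),(246,200),(240,262),(188,255))])
for z in(380,395):print('fork',z,'leftfront',b(290,255,z),'left plate outer mid',b(262,330,z),'rightfront',b(440,238,z),'cyl front',b(360,255,z),b(360,370,z),'right outer',b(465,300,z))
# scene fits
s=lambda p:(proj('scene',p)[0]-[220,0])*2.5
h=here();q1=get_obs()['qpos'][0];print(h,q1)
a=np.array([-np.sin(q1),np.cos(q1)])
for zo in(280,290,300):
  for L in(-58,58):print(zo,L,s([*(np.array(h[:2])+L*a),h[2]+zo]).round())
for z in(325,345,365):print('nz',z,s([605.5,221.7,z]).round(),s([605.5+24,219,z]).round(),s([605.5-24,224,z]).round())
E
python3 -c "
import cv2
im=cv2.imread('pics/s11.png')[0:300,150:550];cv2.imwrite('pics/s11b.png',cv2.resize(im,None,fx=2,fy=2))
im=cv2.imread('pics/t11.png')[150:450,150:550];cv2.imwrite('pics/t11b.png',cv2.resize(im,None,fx=2,fy=2))"
```

```text
head 350 [array([628.8, 242.3]), array([625.4, 196. ]), array([575.8, 198.1]), array([580.8, 239.5])]
head 365 [array([625.8, 236.5]), array([622.5, 191. ]), array([573.8, 193.1]), array([578.7, 233.7])]
fork 380 leftfront [577.8 150.4] left plate outer mid [520.6 168.9] rightfront [592.3  37. ] cyl front [578.5  97.3] [491.7  93.9] right outer [545.4  16.8]
fork 395 leftfront [575.7 146.1] left plate outer mid [519.6 164.2] rightfront [590.   34.9] cyl front [576.4  94. ] [491.3  90.7] right outer [543.9  15. ]
[np.float64(535.2115619413164), np.float64(84.50436388338359), np.float64(104.94867841763264), np.float64(-0.10768777419945877)] 0.13423595841246727
280 -58 [221. 199.]
280 58 [311. 166.]
290 -58 [221. 187.]
290 58 [312. 155.]
300 -58 [221. 175.]
300 58 [312. 143.]
nz 325 [429. 235.] [447. 244.] [411. 227.]
nz 345 [432. 214.] [450. 223.] [414. 206.]
nz 365 [435. 192.] [453. 201.] [417. 185.]
```

View pics/s11b.png

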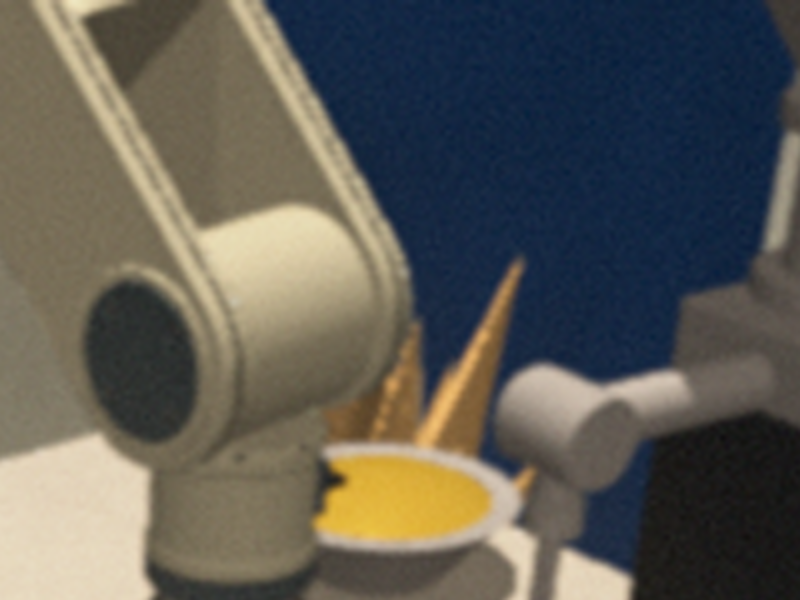

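View pics/t11b.png

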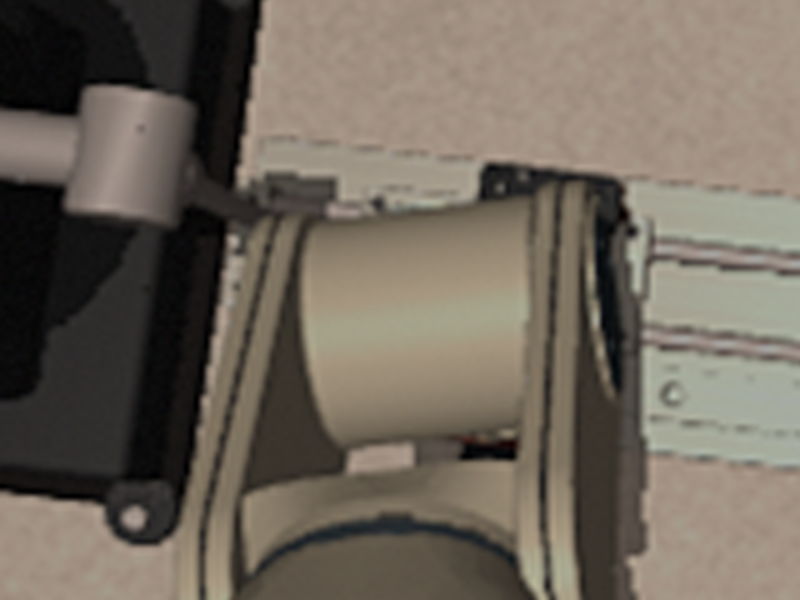

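Fork-to-head clearance works out to about 11 mm while lifted and about 4 mm with the pin home. Continue, in smaller steps, with a small sideways relief.

>>> {"name": "move_arm", "arguments": {"deltas": [[255,0.004,-0.0002,0,0],[255,0.01,-0.0004,0,0],[255,0.016,-0.0005,0,0],[255,0.022,-0.0006,0,0],[255,0.026,-0.0006,0,0]]}}

```text
t: 14.23
ee_pos: [537.8, 110.2, 105.1]
orientation: [-2.337, -2.098, 0.001]
ft_force: [-5.1, -0.8, -10.7]
width: 25.6
```

>>> {"name": "move_arm", "arguments": {"deltas": [[255,0.005,0,0,0],[255,0.01,0,0,0],[255,0.015,0,0,0],[255,0.019,0,0,0],[255,0.021,0,0,0]]}}

```text
t: 14.65
ee_pos: [539.9, 131.1, 105.0]
orientation: [-2.337, -2.098, 0.001]
ft_force: [-5.8, -0.6, -10.0]
width: 25.3
```

Run:
```python
from h import *
o=get_obs();print(here(),o['ft_force'].round(1),o['moment'].round(2),o['width'],o['joint_torque'].round(1))
for c in C:
  im=get_image(c)
  if c=='scene':cv2.imwrite('pics/s12.png',cv2.resize(im[50:230,260:500],None,fx=3.3,fy=3.3,interpolation=cv2.INTER_CUBIC))
  else:cv2.imwrite('pics/t12.png',cv2.resize(im[130:310,70:310],None,fx=3.3,fy=3.3,interpolation=cv2.INTER_CUBIC))
```

```text
[np.float64(539.8742726336142), np.float64(131.10992499037914), np.float64(105.03118516831026), np.float64(-0.10764163899262955)] [ -5.8  -0.6 -10. ] [-0.22  1.05  0.05] 25.27332780062409 [ -0.3 -58.5 -26.2  -0.   -1.7  -0. ]
```

View pics/s12.png

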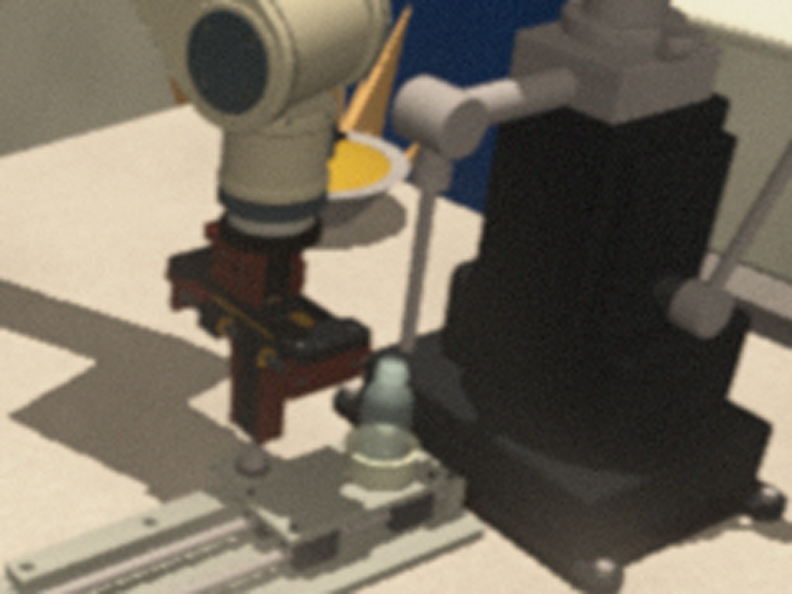

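View pics/t12.png

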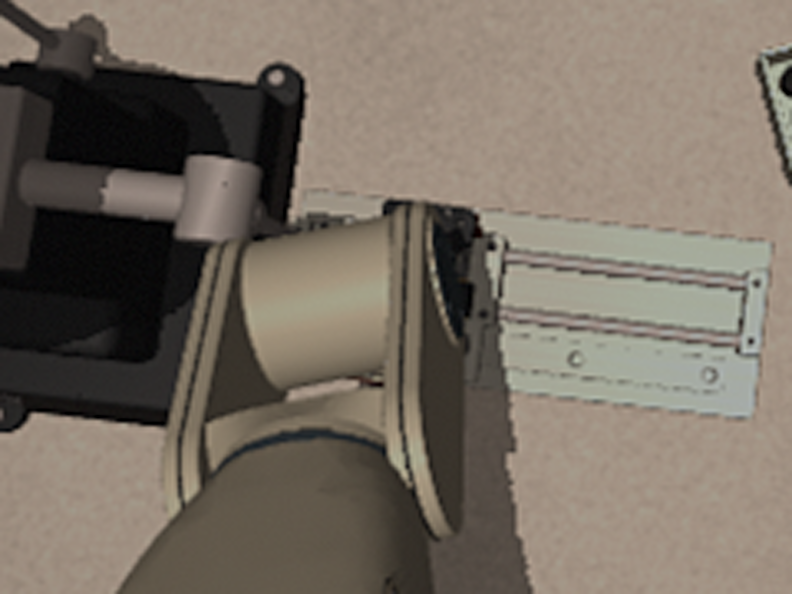

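>>> {"name": "move_arm", "arguments": {"deltas": [[255,0.003,0,0,0],[255,0.006,0,0,0],[255,0.009,0,0,0],[255,0.011,0,0,0],[255,0.012,0,0,0]]}}

```text
t: 15.17
ee_pos: [541.1, 142.9, 105.0]
orientation: [-2.337, -2.098, 0.001]
ft_force: [-5.2, -1.0, -9.4]
width: 25.3
```

Run:
```python
from h import *
o=get_obs();print(here(),o['ft_force'].round(1),o['moment'].round(2),o['joint_torque'].round(1))
for c in C:
  im=get_image(c)
  if c=='scene':cv2.imwrite('pics/s13.png',cv2.resize(im[30:210,280:440],None,fx=3.3,fy=3.3,interpolation=cv2.INTER_CUBIC))
  else:cv2.imwrite('pics/t13.png',cv2.resize(im[150:270,90:250],None,fx=5,fy=5,interpolation=cv2.INTER_CUBIC))
```

```text
[np.float64(541.0759368460078), np.float64(142.8755939895235), np.float64(104.9821245944371), np.float64(-0.10772975352383804)] [-5.2 -1.  -9.4] [-0.11  1.03  0.03] [ -0.4 -58.9 -26.5  -0.1  -1.7  -0. ]
```

View pics/s13.png

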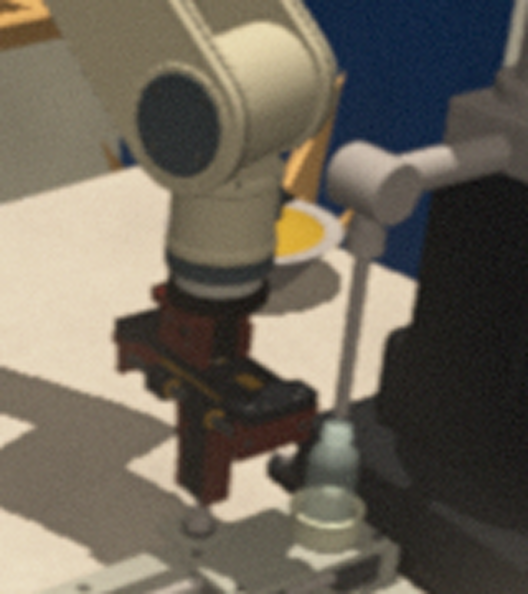

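View pics/t13.png

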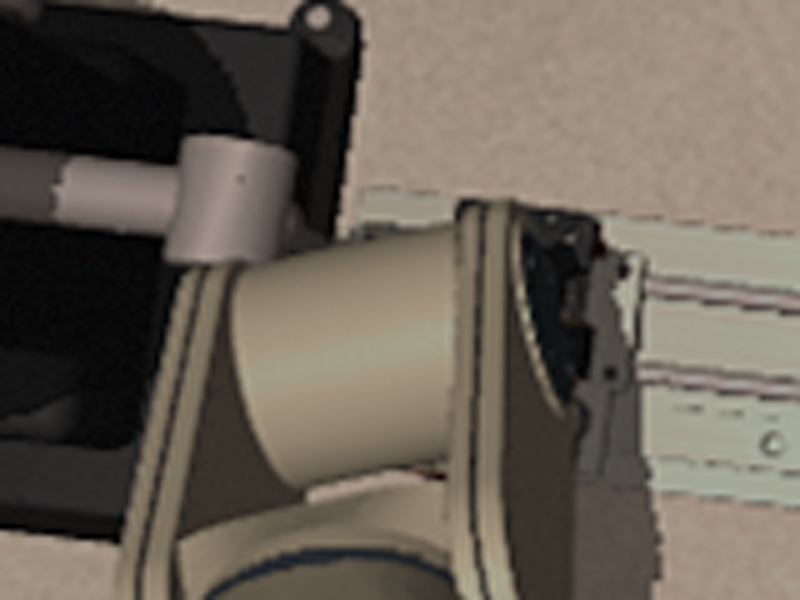

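The nozzle tube now ends right over the bottle mouth, and the fork clears the head. Lower in small steps, watching wrist force against joint torque.

>>> {"name": "move_arm", "arguments": {"deltas": [[255,0,0,0.001,0],[255,0,0,0.002,0],[255,0,0,0.003,0],[255,0,0,0.004,0],[255,0,0,0.005,0]]}}

```text
t: 15.68
ee_pos: [541.1, 142.9, 100.1]
orientation: [-2.337, -2.098, 0.001]
ft_force: [-6.9, 0.7, -8.5]
width: 25.3
```

Run:
```python
from h import *
o=get_obs();print(here(),o['ft_force'].round(1),o['moment'].round(2),o['joint_torque'].round(1))
```

```text
[np.float64(541.1053126273496), np.float64(142.9437466318261), np.float64(100.09374353875356), np.float64(-0.10804573993728031)] [-6.9  0.7 -8.5] [0.07 1.23 0.  ] [ -1.4 -58.6 -26.   -0.5  -1.8  -0. ]
```

>>> {"name": "move_arm", "arguments": {"deltas": [[255,0,-0.0002,0.001,0],[255,0,-0.0003,0.002,0],[255,0,-0.0003,0.003,0],[255,0,-0.0003,0.004,0]]}}

```text
t: 16.02
ee_pos: [541.1, 142.9, 96.3]
orientation: [-2.338, -2.098, 0.0]
ft_force: [-5.1, 0.6, -7.8]
width: 25.4
```

Run:
```python
from h import *
o=get_obs();print(here(),o['ft_force'].round(1),o['moment'].round(2),o['joint_torque'].round(1))
```

```text
[np.float64(541.0837049933644), np.float64(142.9472455615904), np.float64(96.26705547429127), np.float64(-0.1079489684179641)] [-5.1  0.6 -7.8] [0.04 1.12 0.03] [ -1.1 -58.2 -25.3  -0.4  -1.7  -0. ]
```

>>> {"name": "move_arm", "arguments": {"deltas": [[255,0,0,0.001,0],[255,0,0,0.002,0],[255,0,0,0.003,0]]}}

```text
t: 16.27
ee_pos: [541.1, 143.0, 93.3]
orientation: [-2.338, -2.098, 0.0]
ft_force: [-6.1, 1.4, -6.5]
width: 25.3
```

Run:
```python
from h import *
o=get_obs();print(here(),o['ft_force'].round(1),o['moment'].round(2),o['joint_torque'].round(1))
im=get_image('scene');cv2.imwrite('pics/s14.png',cv2.resize(im[30:210,280:440],None,fx=3.3,fy=3.3,interpolation=cv2.INTER_CUBIC))
```

```text
[np.float64(541.1122863037958), np.float64(142.96929770506853), np.float64(93.32186125806973), np.float64(-0.10795038085399672)] [-6.1  1.4 -6.5] [ 0.08  1.16 -0.01] [ -1.2 -58.  -25.1  -0.4  -1.8  -0. ]
```

View pics/s14.png

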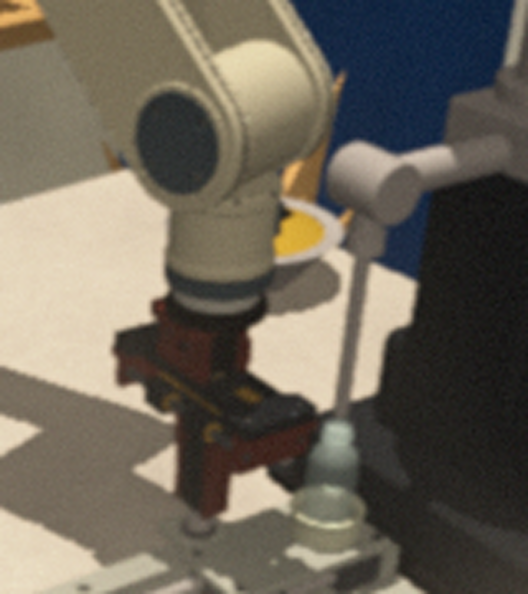

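>>> {"name": "move_arm", "arguments": {"deltas": [[255,0,0,0.001,0],[255,0,0,0.002,0]]}}

```text
t: 16.48
ee_pos: [541.1, 143.0, 91.4]
orientation: [-2.338, -2.098, 0.0]
ft_force: [-6.3, 0.8, -5.7]
width: 25.2
```

Run:
```python
from h import *
o=get_obs();print(here(),o['ft_force'].round(1),o['moment'].round(2),o['joint_torque'].round(1))
```

```text
[np.float64(541.104757638593), np.float64(142.9642977608672), np.float64(91.39160508178655), np.float64(-0.10803288292114636)] [-6.3  0.8 -5.7] [0.02 1.25 0.05] [ -1.2 -57.9 -25.   -0.4  -1.8  -0. ]
```

>>> {"name": "move_arm", "arguments": {"deltas": [[255,0,0,0.001,0]]}}

```text
t: 16.57
ee_pos: [541.1, 143.0, 90.4]
orientation: [-2.338, -2.098, 0.0]
ft_force: [-6.2, 0.2, -6.1]
width: 25.2
```

Run:
```python
from h import *
o=get_obs();print(here(),o['ft_force'].round(1),o['moment'].round(2),o['joint_torque'].round(1))
```

```text
[np.float64(541.1111096905793), np.float64(142.97142879872868), np.float64(90.40508268669615), np.float64(-0.108004254627612)] [-6.2  0.2 -6.1] [0.01 1.24 0.01] [ -1.2 -57.8 -24.9  -0.4  -1.9  -0. ]
```

>>> {"name": "move_arm", "arguments": {"deltas": [[255,0,0,0.0005,0],[255,0,0,0.0007,0]]}}

```text
t: 16.73
ee_pos: [541.1, 143.0, 89.9]
orientation: [-2.338, -2.098, 0.0]
ft_force: [-7.2, -0.2, -3.3]
width: 25.3
```

>>> {"name": "move_arm", "arguments": {"deltas": [[255,0,0,0.0004,0],[255,0,0,0.0004,0]]}}

```text
t: 16.9
ee_pos: [541.1, 143.0, 89.8]
orientation: [-2.338, -2.098, 0.0]
ft_force: [-7.5, -0.1, -1.1]
width: 25.1
```

Run:
```python
from h import *
o=get_obs();print(here(),o['ft_force'].round(1),o['moment'].round(2),o['joint_torque'].round(1))
```

```text
[np.float64(541.109992889104), np.float64(142.9913252275141), np.float64(89.8193996089611), np.float64(-0.10791407657015424)] [-7.5 -0.1 -1.1] [-0.06  1.49 -0.05] [ -1.2 -55.2 -24.7  -0.4  -2.4  -0. ]
```

Downforce now builds at the same height (89.8) as at the start with the pin home. One more small press to hold it there, then check the pictures.

>>> {"name": "move_arm", "arguments": {"deltas": [[255,0,-0.0002,0.0004,0],[255,0,-0.0003,0.0006,0],[255,0,-0.0003,0.0006,0]]}}

```text
t: 17.15
ee_pos: [541.1, 143.1, 89.8]
orientation: [-2.338, -2.098, -0.001]
ft_force: [-9.3, 0.2, 3.1]
width: 24.8
```

Run:
```python
from h import *
for c in C:
  im=get_image(c)
  print(c,[(n,[(round(d['conf'],2),d['location']) for d in place_of(c,n)]) for n in('bottle','knob','cup_floor','nozzle','filled_a','cap_tub')])
  if c=='scene':
    ex=np.array([.9943,-.1068]);ey=np.array([.1068,.9943]);k=np.array([541.1,143]);cu=k+55*ex+85*ey;print(cu)
    crop(c,im,proj(c,[*cu,90])[0]-[8,0],50,'pics/s15.png',cyl(c,*cu,[(20,58),(20,124),(10.5,154),(31,80)]))
    cv2.imwrite('pics/s15f.png',cv2.resize(im,(800,600)))
o=get_obs();print(o['t'],here(),o['ft_force'].round(1),o['width'],o['joint_torque'].round(1))
```

```text
scene [('bottle', [(0.95, [600.0, 221.8, 56.6])]), ('knob', [(0.72, [602.5, 218.0, 53.9]), (0.5, [543.5, 147.5, 91.9])]), ('cup_floor', [(0.95, [606.5, 220.4, 55.8])]), ('nozzle', [(0.58, [566.0, -279.6, -1.2]), (0.57, [599.9, 218.7, 162.3])]), ('filled_a', [(0.98, [566.5, -281.4, -1.9]), (0.61, [436.4, -271.2, -0.3])]), ('cap_tub', [(0.64, [742.4, -167.4, -1.4]), (0.36, [538.2, 147.5, 40.7])])]
[604.8645 221.6415]
top [('bottle', [(0.46, [537.0, 142.7, 35.6])]), ('knob', [(0.56, [441.3, -269.4, -4.8]), (0.26, [742.1, -170.3, -1.1])]), ('cup_floor', [(0.9, [603.1, 227.6, 56.3])]), ('nozzle', [(0.97, [600.0, 219.8, 162.6])]), ('filled_a', [(0.76, [564.2, -282.1, 2.5]), (0.6, [438.0, -265.5, -3.0])]), ('cap_tub', [(0.89, [744.4, -169.2, -1.6])])]
17.85 [np.float64(541.1750326476337), np.float64(143.06673824406764), np.float64(89.79310009042862), np.float64(-0.10799165819004941)] [-8.3 -0.3  3.8] 24.899480888669494 [ -1.1 -52.9 -24.   -0.3  -2.7  -0. ]
```

View pics/s15.png

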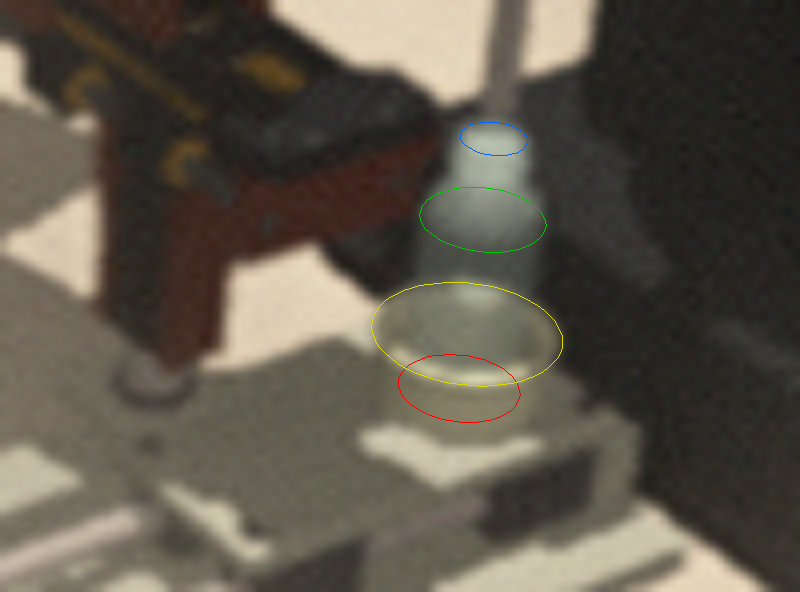

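View pics/s15f.png

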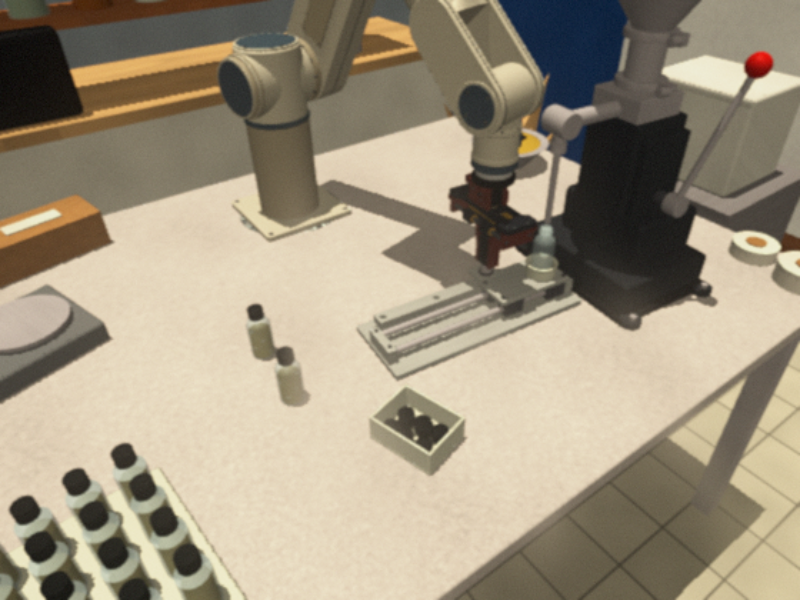

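>>> {"name": "move_arm", "arguments": {"deltas": [[255,0,0,0.0003,0],[255,0,0,0.0004,0],[255,0,0,0.0004,0]]}}

```text
t: 18.1
ee_pos: [541.2, 143.1, 89.7]
orientation: [-2.338, -2.098, -0.001]
ft_force: [-9.5, -0.1, 7.3]
width: 25.1
```

>>> {"name": "move_arm", "arguments": {"deltas": [[255,0,0,0,0],[255,0,0,0,0]]}}

```text
t: 18.27
ee_pos: [541.2, 143.1, 89.8]
orientation: [-2.338, -2.098, -0.001]
ft_force: [-9.3, 0.7, 7.3]
width: 25.3
```

Same height and downforce as at the original home position (89.7 mm, +7 N). Handing in.

```bash
python3 -c "
from workcell import *
print(close_job())"
```

```text
the job is handed in; nothing more can be done
None
```

The job is done and handed in at 18.3 s. The empty bottle stands upright in the cup under the nozzle, and the arm is still gripping the knob with the pin home in the filling hole.

**How it went:** I set the bottle in the cup until I felt the floor, at about 10 N. I then gripped the knob and lifted it about 15 mm, where the spring pulled about 11 N. I slid the shuttle about 110 mm and lowered the knob while still gripping it.

**Last checks:**
- **Pin:** the downward stop came at 89.7–89.8 mm with about 7 N, the same height and force as when I first gripped the knob with its pin home. That supports the pin being fully home; I could not see the pin itself.
- **Bottle and bystanders:** the scene picture shows the bottle upright under the nozzle tip. The filled bottles and the cap tub are where they were.
- **Forces:** about 9 N of sideways force remains on the gripper. It built up as I slid the shuttle, probably from a small error in my estimate of the slide's angle. The highest wrist force I read was about 12 N, well under the limits.

**What disagreed:**
- **Network reports:** some were plainly wrong in the last pictures. The top camera put the bottle on the knob, and both cameras reported the knob somewhere it was not. I relied on the outlines in the scene picture and on the forces instead.
- **Wrist clearance:** my estimate was only about 4 mm between the wrist and the nozzle head with the pin home. Joint torques and wrist force showed no sign of contact.

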